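# Change over the bench labeller and load its chute with sample bottles

## Task

Change the bench labeller over to the sample bottles: lift the old format plate off its pins and lay it flat on the bench clear of the labeller, then lower the new one over the two locating pins until it rests flush on the deck, its stop facing the chute. Tip every white sample bottle into the V-chute, base first, so that they slide down and lie in one line along the fold, caps uphill, the first against the stop and each of the others up against the one below it. Then press the start button fully down, leaving everything else on the bench where it is.

Things in the scene. Friction and masses are not known exactly. Their poses are not given: they have to be found in the camera images.
- seat (a point): Where the format plate sits: centre of the labeller's grey deck (110 mm in x, 120 in y), on its upper face, 30 mm above the bench. Axes: z up, y level, towards the chute (uphill), x square to it. The labeller is fixed, but stands elsewhere and turned on each start. A seated plate's underside centre is on this point, its axes parallel to these.
- pin_a (a point): Foot of one locating pin, on the deck: 10 mm in diameter, upright, 22 mm tall, tapered over its last 6 mm. At x, y = -32, -36 mm from the seat.
- pin_b (a point): Foot of the other locating pin, just like it, at x, y = +32, +24 mm from the seat.
- label_head (a point): Top centre of the labeller's white label head: a fixed box 100 mm (x) by 100 mm (y), 150 mm tall, with a paper label roll 104 mm across standing 46 mm out of its far (-y) face. At x, y = -20, -120 mm from the seat. Axes as the seat's. It carries the start button.
- start_button (a joint): The round green start button on top of the label head: 0 up, 0.006 (m) fully down; it springs back and takes 5 N to push home.
- start_button_top (a point): Middle of the start button's upper face; 30 mm across, pressed straight down, 6 mm of travel.
- chute: Fixed slippery aluminium V-chute, 400 mm long, open at both ends; flanks at 45 degrees to either side, 38 mm wide: upper edges 27 mm out and 27 mm above the fold. Origin: on the fold (inner bottom line) at the lower end, 35 mm above the deck, 54 mm from the seat in its +y. x: uphill along the fold (20 degrees above level); z: square to it, out of the open top; y: across.
- chute_top (a point): The fold's upper end, 202 mm above the bench; axes as the chute's. A bottle let go in the chute slides down by itself until it meets the stop or another bottle; with no format plate seated it slides out at the bottom.
- new_plate_grip (a point): Format plate for the sample bottles, loose, flat on the bench at the start: aluminium, 90 (x) x 100 (y) x 8 mm, 0.32 kg. 12.5 mm through holes at x, y = -32, -36 and +32, +24 mm from its centre. On it an upright grip rib, 14 mm thick (x), y = -35 to +30 mm, top 53 mm above the underside. This point: plate centre in x and y, in the rib, 34 mm above the underside. z up.
- stop_face (a point): Middle of the face of that plate's white stop pad (28 mm wide, 36 mm tall, top 70 mm above the plate's underside), at the +y end of the rib; it faces the plate's +y and leans back 20 degrees. Axes as the plate's. Once the plate is seated this face crosses the fold's line 10 mm beyond the chute's lower end (x = -10 mm in the chute's axes).
- old_plate_grip (a point): The format plate of the last batch, sitting on the two pins at the start: same plate, holes and 14 mm rib (y = -35 to +20 mm), 0.32 kg, but with a wider, upright white stop (50 mm wide, 8 mm thick, y = +20 to +28 mm, top 53 mm above the underside). This point: plate centre in x and y, in the rib, 34 mm above the underside. z up, axes as the seat's when seated.
- bottle1_c (a point): Sample bottle, all alike: white round body 36 mm in diameter and 46 mm tall, then a red cap 29 mm in diameter and 16 mm tall; 62 mm long, about 55 g. Upright on the bench at the start; some may be absent. This point: on the axis, half-way up (31 mm above the base); z runs from base to cap. Lying in the V its axis is parallel to the fold, 25.5 mm from it.
- bottle2_c (a point): Sample bottle, all alike: white round body 36 mm in diameter and 46 mm tall, then a red cap 29 mm in diameter and 16 mm tall; 62 mm long, about 55 g. Upright on the bench at the start; some may be absent. This point: on the axis, half-way up (31 mm above the base); z runs from base to cap. Lying in the V its axis is parallel to the fold, 25.5 mm from it.
- bottle3_c (a point): Sample bottle, all alike: white round body 36 mm in diameter and 46 mm tall, then a red cap 29 mm in diameter and 16 mm tall; 62 mm long, about 55 g. Upright on the bench at the start; some may be absent. This point: on the axis, half-way up (31 mm above the base); z runs from base to cap. Lying in the V its axis is parallel to the fold, 25.5 mm from it.
- bottle4_c (a point): Sample bottle, all alike: white round body 36 mm in diameter and 46 mm tall, then a red cap 29 mm in diameter and 16 mm tall; 62 mm long, about 55 g. Upright on the bench at the start; some may be absent. This point: on the axis, half-way up (31 mm above the base); z runs from base to cap. Lying in the V its axis is parallel to the fold, 25.5 mm from it.
- bottle5_c (a point): Sample bottle, all alike: white round body 36 mm in diameter and 46 mm tall, then a red cap 29 mm in diameter and 16 mm tall; 62 mm long, about 55 g. Upright on the bench at the start; some may be absent. This point: on the axis, half-way up (31 mm above the base); z runs from base to cap. Lying in the V its axis is parallel to the fold, 25.5 mm from it.
- bottle6_c (a point): Sample bottle, all alike: white round body 36 mm in diameter and 46 mm tall, then a red cap 29 mm in diameter and 16 mm tall; 62 mm long, about 55 g. Upright on the bench at the start; some may be absent. This point: on the axis, half-way up (31 mm above the base); z runs from base to cap. Lying in the V its axis is parallel to the fold, 25.5 mm from it.
- media_bottle: Bystander: round glass bottle with a blue screw cap, 72 mm across, 150 mm tall. Origin at the centre of its underside. To be left where it stands.
- beaker: Bystander: empty glass beaker, 70 mm across, 85 mm tall. Origin at the centre of its underside. To be left where it stands.
- petri_dish: Bystander: closed flat round dish, 90 mm across, 15 mm tall. Origin at the centre of its underside. To be left where it stands.
- bench_timer: Bystander: small grey box, 70 x 60 x 20 mm. Origin at the centre of its underside. To be left where it stands.
- marker: Bystander: marker pen lying on the bench, 135 mm long. Origin at the centre of its underside. To be left where it stands.
- buffer_jar: Bystander: amber glass jar with a black cap, 60 mm across, 75 mm tall. Origin at the centre of its underside. To be left where it stands.
- spare_cap: Bystander: loose red screw cap, 40 mm across, 20 mm tall. Origin at the centre of its underside. To be left where it stands.
There are look-alikes about, which are no part of the job. Leave any brown or red look-alike of the part that bears new_plate_grip alone.

How it is judged:
By the outcome, as a careful person would: the job done as asked, in the order asked, and still so for the second after the job is handed in, with the robot touching nothing.
Of bottle1, bottle2, bottle3, bottle4, bottle5, bottle6 only 4 to 6 are there at a start; the rules pass over those that are not, and their reading is None.
At some moment in a run one of new_plate, bottle1, bottle2, bottle3, bottle4, bottle5, bottle6 may be knocked a few centimetres aside while the robot is not near it.
Once in a run the grip may slacken for a moment while it holds something.
It also fails if it takes over 210 s, if anything falls off the work surface, if the arm or the gripper's body presses on something with over 40 N, if the wrist force passes 120 N, or if a joint passes its speed limit or range.

## Robot

A 7-joint arm with a two-finger parallel gripper is mounted at the origin on the work surface. World frame = base frame: x ahead of the robot, y to its left, z up, the work surface at z = 0. Lengths are in m, angles in rad, forces in N, time in s.
With the tool pointing down it reaches from about 0.4 to 0.85 m from the base axis. Payload 6.9 kg.
Tool frame: the origin (TCP) lies at the very end of the fingers, on their centre line; the grasp point (between the pads) lies 19 mm behind it; z points along the fingers, x is the direction in which the jaws open and shut, and the axes are right-handed (so a half turn about z gives the same grasp; the last joint's range is limited). The gripper opens to 85 mm and grips with 20 to 120 N. Pads are 22 mm wide; open, the fingers measure 114 mm over their backs; the gripper's body (76 mm by 85 mm) begins 54 mm behind the grasp point. The pads swing forward as they close: fully open they stand 13 mm farther back than shut.
Start: joints at [1.312, 0.507, -0.238, 1.5, 0.126, 1.149, -0.155], TCP at [0.223, -0.584, 0.231] pointing down, gripper open.
Joint ranges: [-3.08, 3.08], [-0.24, 2.05], [-1.43, 1.35], [0, 2.5], [-1.52, 4.66], [0.17, 1.96], [-2.89, 2.89]. Speed limits (rad/s): [2.39, 2.39, 3.14, 3.14, 3.14, 3.14, 3.14].

## Interface

Orientations are given as [roll, pitch, yaw] about the fixed x, y, z axes, in that order (R = Rz(yaw) Ry(pitch) Rx(roll)).
In Python, from cell import arm gives the robot as it stands. The module is installed in compiled form; this text tells all that it offers.
- The arm moves only by the tool arm_command, never from a script. Its argument "moves" is a list of rows, each an object with "dp": the shift along the tool's x, y, z in m, a list of three; "spin": the turn about the tool's z in rad. In form: [{"dp": [tx, ty, tz], "spin": spin}, ...]. A call has 1 to 8 rows; each row shifts and turns the commanded pose from where the row before left it, along the tool's axes as they then stand; what a row does not reach is not made up. A row lasts 1/12 s, in which the tool goes at most 41.7 mm and 7.16 degrees, less where a joint would pass 70% of its speed; a pose out of reach is approached as far as the arm can. A call is refused whole if a number of a shift passes 0.0417 or a number of a turn 0.125, either way. A call with a gripper value outside its range is refused whole. "jaw" is the finger opening in m, from 0 to 0.0854, set as the call begins (left out, the last holds). The fingers move at their own pace and stop on an object; "grip_force" is the grip in N (left out, the last holds). Time passes only in rows, so rows that do not move let the fingers close. It gives the time, the measured TCP pose, the force and the opening at its end, in the units of the state.
- arm.state(): the state, without advancing time (a new reading comes with each control period).
- arm.snapshot(name): name is "scene" or "top" or "wrist"; returns the picture (420x560x3 uint8, blue, green, red); there is no depth.
- arm.calibration(name): a dict with "mtx" (3x3 intrinsics, pixels), "origin" and "orientation" of the camera in the world. Camera axes: x right, y up, looking along -z (the intrinsics and any distortion apply to the point x, -y, -z); pixel columns grow to the right and rows downward; lengths in m; the calibration is good to about 2 mm. A picture is of the moment at which its call begins: read the wrist's pose just before it. calibration takes no time and is no camera call; for the wrist camera it gives the pose at the moment of the call.
- arm.job_done(): hands the job in, once; it reports no verdict.
The state is a dict: "time_s": time; "joint_pos": joint angles; "dq": joint speeds; "joint_efforts": joint torques, N m; "tcp_pos": TCP position; "ee_rot": TCP orientation; "force": force on the tool from outside, world axes, zero at the start; "moment": the same for the moment, N m; "grip_width": finger opening in m.
Only numpy, scipy, OpenCV 4.12 (cv2) and the standard library are available. Lean on these libraries where they do the work, as an engineer would, in place of code of your own. Each camera call takes 0.05 s, during which the arm holds its last target.

## Working session

There is one attempt and no reset: what is moved stays moved. The work goes in short steps, Python scripts to look and compute and a tool call to move; the robot and the scene stay as the last step left them, time stands still between calls to the robot, and variables do not carry over. Pictures are saved under pics/ and viewed, and the job is handed in when it is done.

Besides the shell and the picture viewer there is one more tool, called after ">>>" as name([rows], argument=value, ...), one row to a line, values as JSON. arm_command: Moves the arm, as the interface text tells. Its arguments: {"type":"object","properties":{"moves":{"type":"array"},"jaw":{"type":"number"},"grip_force":{"type":"number"}},"required":["moves"]}

```bash
mkdir -p pics; ls
python3 - <<'E'
from cell import arm
import cv2
print(arm.state())
for n in ("scene","top","wrist"):
    c=arm.calibration(n); print(n,c)
    cv2.imwrite(f"pics/{n}0.png",arm.snapshot(n))
E
```

```text
pics
{'time_s': 0.0, 'joint_pos': array([ 1.31148026,  0.50830392, -0.23752623,  1.50111661,  0.12571999,
        1.14888081, -0.1548126 ]), 'dq': array([ 2.22023162e-03, -2.55300727e-04,  2.38107200e-04, -5.59598788e-04,
       -2.65432202e-05,  1.58657630e-03, -7.49909181e-04]), 'joint_efforts': array([ 3.77367469e-04, -6.20596790e+01, -2.18643017e+00, -2.49661267e+01,
        1.27944496e-02,  1.19412286e-02, -5.99339543e-06]), 'tcp_pos': array([ 0.22273513, -0.58344327,  0.23045637]), 'ee_rot': array([ 3.14154266e+00,  1.71660802e-03, -1.20596801e+00]), 'force': array([-0.2892136 ,  0.77279907, -0.21760762]), 'moment': array([ 0.03864548,  0.00289892, -0.07627795]), 'grip_width': 0.08529314368405143}
scene {'mtx': array([[459.12794947,   0.        , 279.55848812],
       [  0.        , 459.12794947, 206.46750743],
       [  0.        ,   0.        ,   1.        ]]), 'origin': array([ 1.14067476, -0.43268597,  0.99848885]), 'orientation': array([0.71500265, 0.01612778, 0.8856285 ])}
top {'mtx': array([[496.39979201,   0.        , 285.57873576],
       [  0.        , 496.39979201, 207.45941093],
       [  0.        ,   0.        ,   1.        ]]), 'origin': array([0.32024476, 0.02405078, 1.67940867]), 'orientation': array([ 0.13620427,  0.00287685, -1.56632495])}
wrist {'mtx': array([[372.0080384 ,   0.        , 281.44184885],
       [  0.        , 372.0080384 , 205.0235826 ],
       [  0.        ,   0.        ,   1.        ]]), 'origin': array([ 0.29955683, -0.55259322,  0.37363092]), 'orientation': array([-3.26596891e-01,  8.98348359e-04, -1.20621782e+00])}
```

View pics/scene0.png

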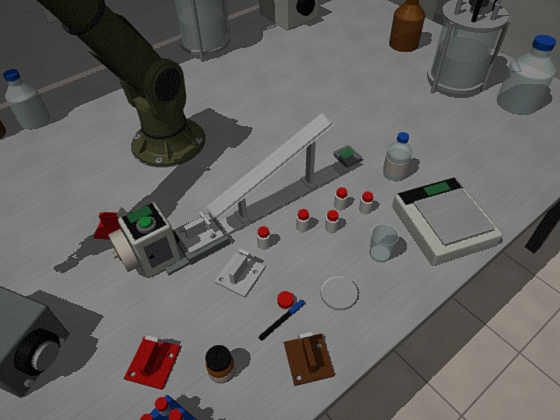

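View pics/top0.png

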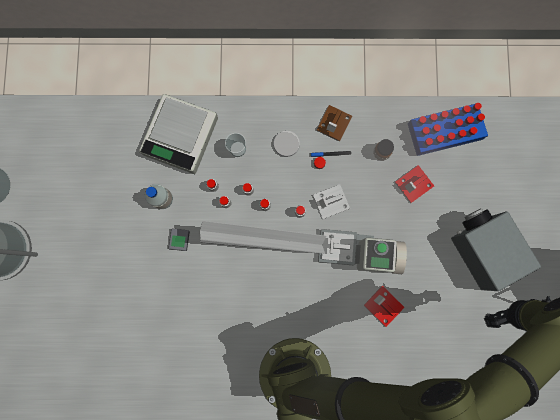

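View pics/wrist0.png

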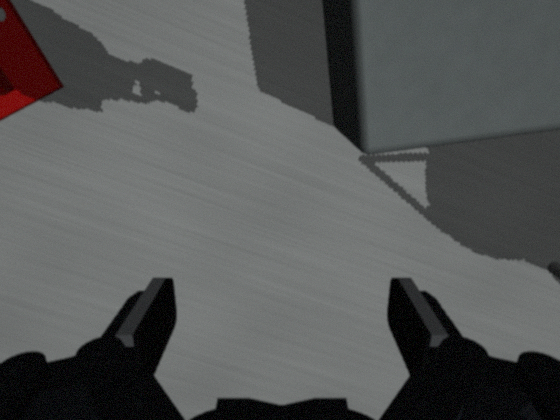

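```bash
cat > h.py <<'E'
import numpy as np, cv2, math
from cell import arm
from scipy.spatial.transform import Rotation as Ro
def rot(o): return Ro.from_euler('xyz',o).as_matrix()
def ray(c,uv):
    K=c['mtx']; d=np.array([(uv[0]-K[0,2])/K[0,0],-(uv[1]-K[1,2])/K[1,1],-1.0])
    return np.array(c['origin']),rot(c['orientation'])@d
def on(c,uv,z):
    o,d=ray(c,uv); return o+d*((z-o[2])/d[2])
def proj(c,p):
    q=rot(c['orientation']).T@(np.array(p)-c['origin']); K=c['mtx']
    return np.array([K[0,2]+K[0,0]*q[0]/-q[2],K[1,2]-K[1,1]*q[1]/-q[2]])
def tri(c1,u1,c2,u2):
    a,d=ray(c1,u1); b,e=ray(c2,u2); 
    s=np.linalg.lstsq(np.stack([d,-e],1),b-a,rcond=None)[0]
    p=a+d*s[0];q=b+e*s[1]; return (p+q)/2,np.linalg.norm(p-q)
def plan(p,yaw=None,st=None):
    """tool-frame shift and spin to go from measured pose to world TCP p, yaw"""
    st=st or arm.state(); R=rot(st['ee_rot']); d=R.T@(np.array(p)-st['tcp_pos'])
    y=st['ee_rot'][2]; sp=0
    if yaw is not None:
        sp=-(yaw-y); sp=(sp+math.pi/2)%math.pi-math.pi/2
    print('tcp',st['tcp_pos'].round(4),'yaw %.3f'%y,'tool d',d.round(4),'spin %.3f'%sp,'j7 %.2f'%st['joint_pos'][6],'t %.1f'%st['time_s'])
    return d,sp
def shot(n,f):
    c=arm.calibration(n); im=arm.snapshot(n); cv2.imwrite('pics/'+f+'.png',im); return c,im
def crop(im,x0,y0,x1,y1,s,f):
    cv2.imwrite('pics/'+f+'.png',cv2.resize(im[y0:y1,x0:x1],None,fx=s,fy=s,interpolation=cv2.INTER_CUBIC))
E
python3 - <<'E'
from h import *
im=cv2.imread('pics/top0.png'); sc=cv2.imread('pics/scene0.png')
crop(im,180,100,440,280,3,'topcrop'); crop(sc,90,110,380,310,2.7,'scenecrop')
c=arm.calibration('top'); s=arm.calibration('scene')
hsv=cv2.cvtColor(im,cv2.COLOR_BGR2HSV)
m=((hsv[...,0]<8)|(hsv[...,0]>172))&(hsv[...,1]>150)&(hsv[...,2]>90)
n,l,st,ce=cv2.connectedComponentsWithStats(m.astype('uint8'))
for i in range(1,n):
    if st[i,4]>20: print(ce[i].round(1),st[i,4],'z62',on(c,ce[i],.062)[:2].round(3),'z0',on(c,ce[i],0)[:2].round(3))
for nm,p in dict(head=(380,250),newp=(330,201),free1=(372,205),free2=(430,225),free3=(190,285)).items(): print(nm,on(c,p,0).round(3))
print(proj(c,(0,0,0)))
E
```

```text
[477.6 105.6] 34 z62 [ 0.892 -0.618] z0 [ 0.914 -0.642]
[466.6 108.5] 33 z62 [ 0.882 -0.58 ] z0 [ 0.903 -0.603]
[455.6 111.3] 31 z62 [ 0.872 -0.543] z0 [ 0.893 -0.565]
[444.5 113.6] 31 z62 [ 0.864 -0.505] z0 [ 0.885 -0.525]
[433.5 116.4] 31 z62 [ 0.854 -0.468] z0 [ 0.874 -0.487]
[480.9 116.6] 38 z62 [ 0.853 -0.627] z0 [ 0.874 -0.652]
[422.5 119.1] 27 z62 [ 0.844 -0.43 ] z0 [ 0.864 -0.448]
[470.1 119.1] 37 z62 [ 0.845 -0.59 ] z0 [ 0.865 -0.614]
[459.1 121.9] 35 z62 [ 0.835 -0.553] z0 [ 0.855 -0.575]
[436.6 127.4] 30 z62 [ 0.816 -0.477] z0 [ 0.835 -0.496]
[425.7 129.9] 31 z62 [ 0.807 -0.44 ] z0 [ 0.825 -0.457]
[473.1 130.1] 36 z62 [ 0.807 -0.599] z0 [ 0.825 -0.623]
[462.2 132.7] 37 z62 [ 0.797 -0.562] z0 [ 0.816 -0.584]
[451.2 135.4] 35 z62 [ 0.788 -0.525] z0 [ 0.806 -0.546]
[440.1 138.2] 33 z62 [ 0.778 -0.487] z0 [ 0.796 -0.506]
[428.8 141. ] 32 z62 [ 0.768 -0.449] z0 [ 0.786 -0.467]
[319.3 162.1] 100 z62 [ 0.695 -0.082] z0 [ 0.709 -0.086]
[416.  183.4] 513 z62 [ 0.624 -0.401] z0 [ 0.636 -0.418]
[210.6 183. ] 58 z62 [0.623 0.279] z0 [0.634 0.288]
[246.8 187.1] 59 z62 [0.61  0.158] z0 [0.621 0.164]
[223.6 200. ] 57 z62 [0.566 0.234] z0 [0.575 0.242]
[264.1 202.9] 58 z62 [0.557 0.1  ] z0 [0.566 0.103]
[300.1 209.7] 58 z62 [ 0.535 -0.018] z0 [ 0.543 -0.02 ]
[387.2 308.2] 529 z62 [ 0.218 -0.297] z0 [ 0.214 -0.309]
head [ 0.407 -0.289  0.   ]
newp [ 0.573 -0.122  0.   ]
free1 [ 0.56  -0.265  0.   ]
free2 [ 0.492 -0.461  0.   ]
free3 [0.287 0.348 0.   ]
[293.98844583 374.55382495]
```

View pics/topcrop.png

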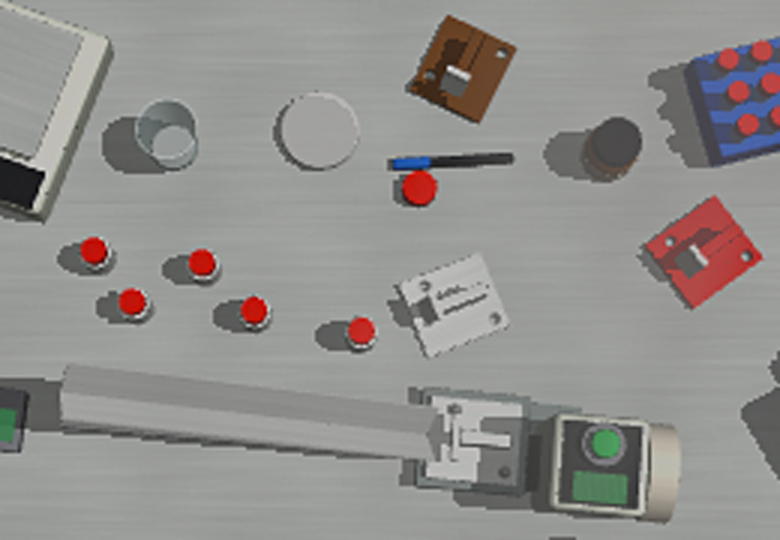

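View pics/scenecrop.png

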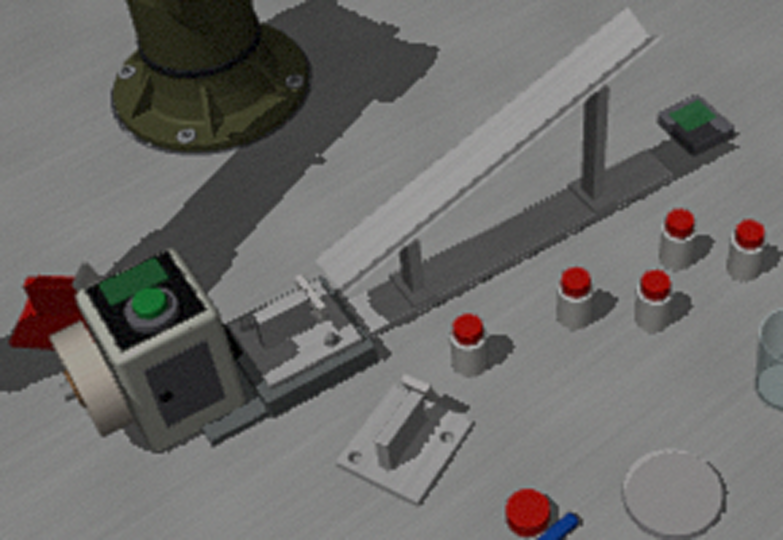

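Run:
```python
from h import *
c=arm.calibration('top')
def T(u,v,z): return on(c,(180+u/3,100+v/3),z)
print('plate corners z.038',[T(u,v,.038)[:2].round(4) for u,v in ((418,400),(528,398),(520,494),(415,485))])
print('rib tip', T(508,439,.083)[:2].round(4),'pinA hole',T(504,472,.04)[:2].round(4),'pinB',T(455,409,.04)[:2].round(4))
print('button',T(604,443,.19)[:2].round(4))
print('new plate corners',[T(u,v,.008)[:2].round(4) for u,v in ((398,283),(478,254),(509,324),(430,357))],'holes',T(425,287,.008)[:2].round(4),T(495,318,.008)[:2].round(4),'rib end',T(486,288,.053)[:2].round(4))
plan((0.43,-0.16,.3))
```

```text
plate corners z.038 [array([ 0.4591, -0.0824]), array([ 0.4618, -0.2039]), array([ 0.3564, -0.1936]), array([ 0.3657, -0.0787])]
rib tip [ 0.4139 -0.1756] pinA hole [ 0.3803 -0.1761] pinB [ 0.4492 -0.123 ]
button [ 0.404  -0.2579]
new plate corners [array([ 0.5949, -0.0623]), array([ 0.6287, -0.1536]), array([ 0.5483, -0.1878]), array([ 0.5104, -0.0982])] holes [ 0.5904 -0.093 ] [ 0.5551 -0.1721] rib end [ 0.5822 -0.1572]
tcp [ 0.2228 -0.5836  0.2307] yaw -1.206 tool d [-0.3219 -0.3447 -0.0689] spin 0.000 j7 -0.15 t 0.1
```

>>> arm_command([
  {"dp": [0, 0, -0.02], "spin": -0.12},
  {"dp": [0, 0, -0.02], "spin": -0.12},
  {"dp": [0, 0, -0.02], "spin": -0.12},
  {"dp": [0, 0, -0.02], "spin": -0.12},
  {"dp": [0, 0, -0.02], "spin": -0.12},
  {"dp": [0, 0, -0.02], "spin": -0.12},
  {"dp": [0, 0, -0.02], "spin": -0.12},
  {"dp": [0, 0, 0], "spin": -0.12},
])

```text
time_s: 0.82
tcp_pos: [0.2236, -0.5847, 0.3753]
ee_rot: [3.137, -0.004, -0.24]
force: [0.9, -0.6, 0.1]
grip_width: 0.085
```

Run:
```python
from h import *
plan((0.415,-0.1435,.33),-.098)
```

```text
tcp [ 0.2236 -0.5847  0.3753] yaw -0.240 tool d [ 0.0807 -0.4743  0.0435] spin -0.142 j7 0.75 t 0.8
```

>>> arm_command([
  {"dp": [0, 0, 0], "spin": -0.12},
  {"dp": [0, 0, 0], "spin": -0.028},
  {"dp": [0.0123, -0.0382, 0], "spin": 0},
  {"dp": [0.0123, -0.0382, 0], "spin": 0},
  {"dp": [0.0123, -0.0382, 0], "spin": 0},
  {"dp": [0.0123, -0.0382, 0], "spin": 0},
  {"dp": [0.0123, -0.0382, 0], "spin": 0},
  {"dp": [0.0123, -0.0382, 0], "spin": 0},
])

```text
time_s: 1.48
tcp_pos: [0.319, -0.361, 0.3711]
ee_rot: [-3.142, 0.0, -0.098]
force: [0.9, 0.1, 0.3]
grip_width: 0.0855
```

>>> arm_command([
  {"dp": [0.0123, -0.0382, 0.01], "spin": 0},
  {"dp": [0.0123, -0.0382, 0.01], "spin": 0},
  {"dp": [0.0123, -0.0382, 0.01], "spin": 0},
  {"dp": [0.0123, -0.0382, 0.01], "spin": 0},
  {"dp": [0.0123, -0.0382, 0.01], "spin": 0},
  {"dp": [0.0123, -0.0382, 0.01], "spin": 0},
  {"dp": [0, 0, 0.01], "spin": 0},
  {"dp": [0, 0, 0], "spin": 0},
])

```text
time_s: 2.15
tcp_pos: [0.4144, -0.1395, 0.3]
ee_rot: [-3.141, 0.002, -0.092]
force: [-0.1, -1.3, -0.1]
grip_width: 0.0856
```

Run:
```python
from h import *
plan((0.415,-0.1435,.3),-.098)
shot('wrist','w1')
```

```text
tcp [ 0.4144 -0.1395  0.3   ] yaw -0.092 tool d [ 0.001   0.0039 -0.    ] spin 0.006 j7 -0.01 t 2.1
```

View pics/w1.png

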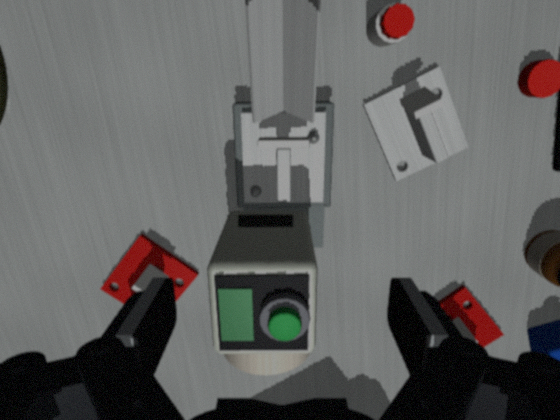

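Run:
```python
from h import *
c=arm.calibration('wrist'); im=cv2.imread('pics/w1.png')
crop(im,220,70,350,215,5,'w1a'); crop(im,355,55,480,190,5,'w1b')
print(proj(c,(.415,-.1435,.03)), proj(c,arm.state()['tcp_pos']))
```

```text
[283.18871747 159.42923776] [282.83215242 282.24372276]
```

View pics/w1a.png

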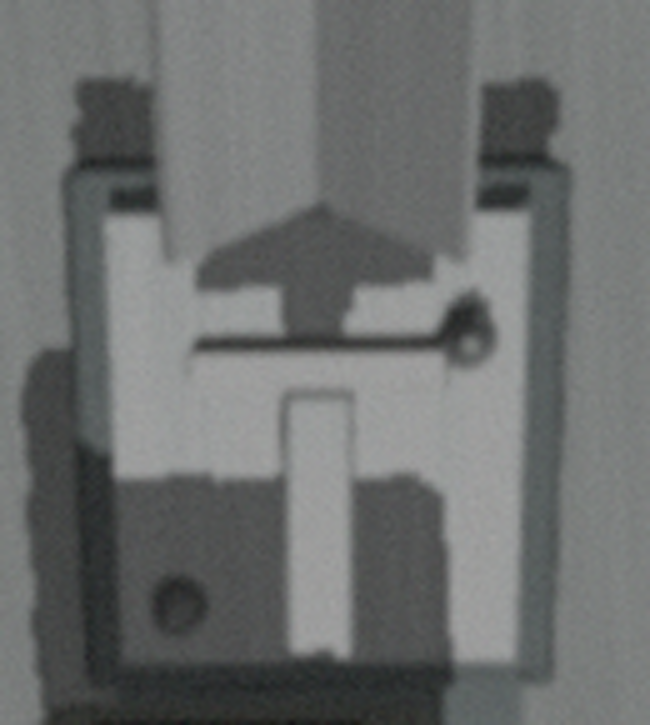

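View pics/w1b.png

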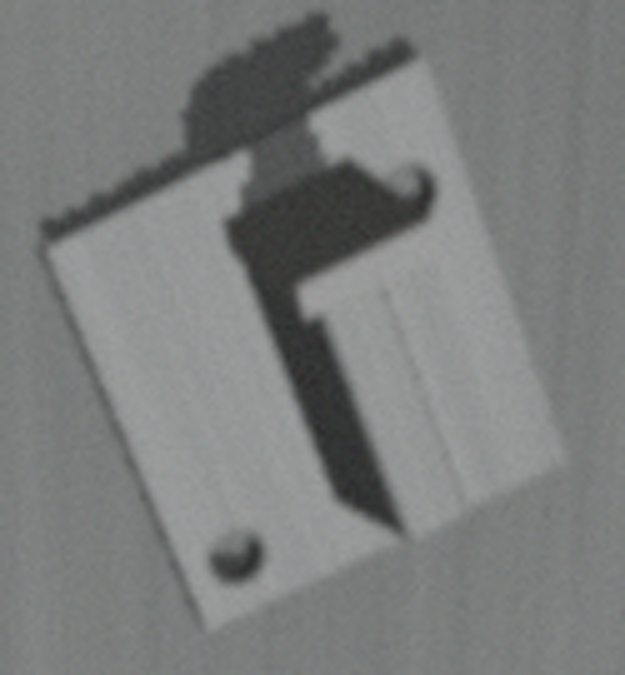

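Run:
```python
from h import *
c=arm.calibration('wrist')
A=lambda u,v,z: on(c,(220+u/5,70+v/5),z)[:2]
B=lambda u,v,z: on(c,(355+u/5,55+v/5),z)[:2]
def ang(d): return math.atan2(d[1],d[0])
r0,r1=A(320,393,.083),A(320,657,.083)
print('rib',r0.round(4),r1.round(4),np.linalg.norm(r0-r1),'yaw',ang(r0-r1)-math.pi/2)
co=[A(105,205,.038),A(530,205,.038),A(520,662,.038),A(120,662,.038)]
print('sizes',[np.linalg.norm(co[i]-co[i-1]).round(4) for i in range(4)],'ctr',np.mean(co,0))
u=(r0-r1)/np.linalg.norm(r0-r1)
print('ctr from rib: ', r1+.035*u, r0-.020*u)
pb=A(472,345,.052); pa=A(182,605,.038); print('pins',pa,pb,np.linalg.norm(pb-pa),'yaw',ang(pb-pa)-math.atan2(60,64))
co=np.array([B(45,243,.008),B(425,62,.008),B(565,465,.008),B(208,628,.008)])
print('new',co.round(4),[np.linalg.norm(co[i]-co[i-1]).round(4) for i in range(4)],'ctr',co.mean(0),'yaw',ang(co[1]-co[0]),ang(co[2]-co[3]),ang(co[0]-co[3])-math.pi/2,ang(co[1]-co[2])-math.pi/2)
ha,hb=B(237,555,.008),B(405,190,.008); print(np.linalg.norm(hb-ha),'yaw',ang(hb-ha)-math.atan2(60,64), 'ctr',(ha+hb)/2)
```

```text
rib [ 0.4177 -0.1219] [ 0.4126 -0.1758] 0.054132616568302566 yaw -0.0936803364522909
sizes [np.float64(0.1022), np.float64(0.0902), np.float64(0.1022), np.float64(0.0919)] ctr [ 0.41584946 -0.14089058]
ctr from rib:  [ 0.41588406 -0.14097796] [ 0.41580292 -0.14184154]
pins [ 0.38136835 -0.17517852] [ 0.44999988 -0.12043089] 0.08779288888578059 yaw -0.07981209557527758
new [[ 0.5117 -0.093 ]
 [ 0.5958 -0.0625]
 [ 0.6321 -0.1552]
 [ 0.5487 -0.187 ]] [np.float64(0.101), np.float64(0.0894), np.float64(0.0996), np.float64(0.0892)] ctr [ 0.57208415 -0.12443152] yaw 0.34858579788389826 0.3641288660532188 0.3750952552174798 0.3733075523864864
0.08838949069810681 yaw 0.38804587252135614 ctr [ 0.57398323 -0.12939254]
```

>>> arm_command([
  {"dp": [0.0016, 0.0016, 0.03], "spin": 0},
  {"dp": [0, 0, 0.035], "spin": 0},
  {"dp": [0, 0, 0.035], "spin": 0},
  {"dp": [0, 0, 0.035], "spin": 0},
  {"dp": [0, 0, 0.035], "spin": 0},
  {"dp": [0, 0, 0.03], "spin": 0},
  {"dp": [0, 0, 0.02], "spin": 0},
  {"dp": [0, 0, 0], "spin": 0},
])

```text
time_s: 2.87
tcp_pos: [0.4139, -0.1452, 0.0784]
ee_rot: [-3.141, 0.006, -0.101]
force: [0.6, 0.5, 0.3]
grip_width: 0.085
```

Run:
```python
from h import *
plan((0.4158,-0.1412,.046),-.092)
shot('wrist','w2')
```

```text
tcp [ 0.4139 -0.1452  0.0784] yaw -0.101 tool d [ 0.0017 -0.0041  0.0324] spin -0.009 j7 -0.33 t 2.9
```

View pics/w2.png

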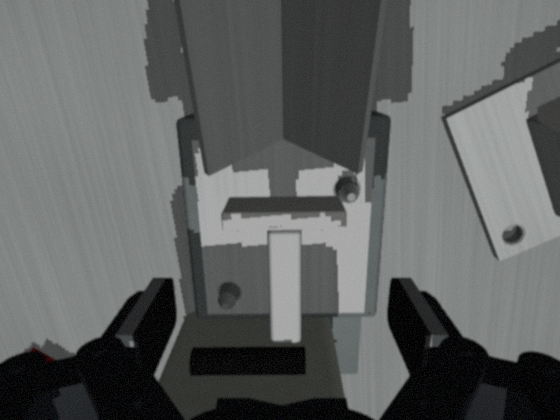

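Run:
```python
from h import *
c=arm.calibration('wrist'); im=cv2.imread('pics/w2.png')
crop(im,180,120,400,350,3.4,'w2a')
r0,r1=[on(c,p,.083)[:2] for p in ((284.5,232),(286,341))]
u=(r0-r1)/np.linalg.norm(r0-r1); print(r0,r1,np.linalg.norm(r0-r1),math.atan2(u[1],u[0])-math.pi/2, r1+.035*u,r0-.02*u)
pb=on(c,(348,187),.052)[:2];pa=on(c,(228,295),.038)[:2];print(pa,pb,np.linalg.norm(pa-pb))
plan((0.4158,-0.1412,.046),-.092)
```

```text
[ 0.41809536 -0.12028072] [ 0.41354554 -0.17376491] 0.053677371508635385 -0.08486420979019371 [ 0.41651222 -0.13889087] [ 0.41640011 -0.14020874]
[ 0.38039355 -0.17493964] [ 0.44945458 -0.11312584] 0.09268425953569667
tcp [ 0.4149 -0.145   0.0802] yaw -0.100 tool d [ 0.0006 -0.0039  0.0342] spin -0.008 j7 -0.33 t 2.9
```

View pics/w2a.png

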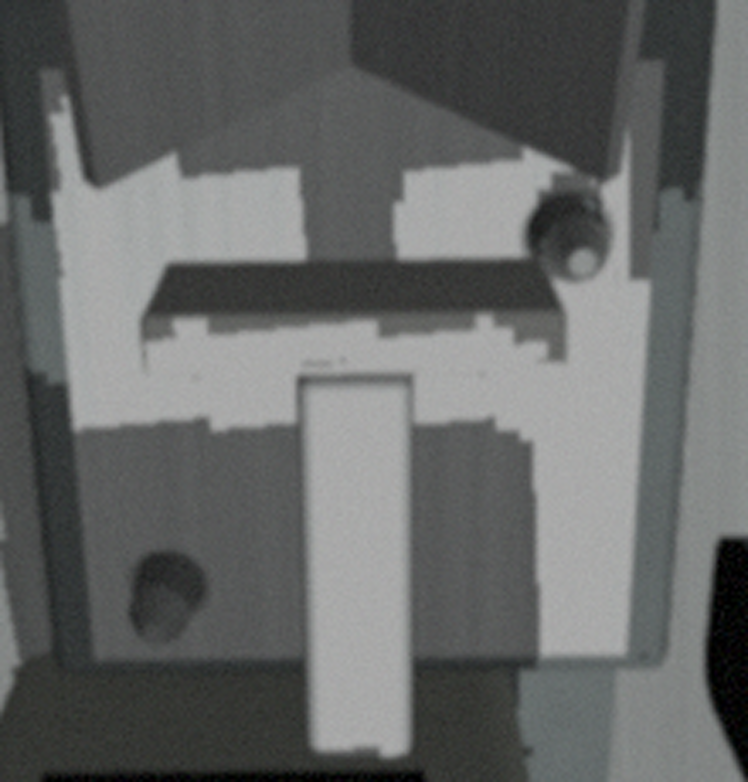

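>>> arm_command([
  {"dp": [0.001, -0.0044, 0.012], "spin": -0.008},
  {"dp": [0, 0, 0.012], "spin": 0},
  {"dp": [0, 0, 0.01], "spin": 0},
  {"dp": [0, 0, 0], "spin": 0},
  {"dp": [0, 0, 0], "spin": 0},
])

```text
time_s: 3.33
tcp_pos: [0.4182, -0.1406, 0.0485]
ee_rot: [3.141, -0.001, -0.091]
force: [-0.1, -0.3, 0.3]
grip_width: 0.0849
```

>>> arm_command([
  {"dp": [0, 0, 0], "spin": 0},
  {"dp": [0, 0, 0], "spin": 0},
  {"dp": [0, 0, 0], "spin": 0},
  {"dp": [0, 0, 0], "spin": 0},
  {"dp": [0, 0, 0], "spin": 0},
  {"dp": [0, 0, 0], "spin": 0},
], jaw=0, grip_force=60)

```text
time_s: 3.83
tcp_pos: [0.4171, -0.1397, 0.0475]
ee_rot: [3.141, 0.001, -0.09]
force: [-3.4, 1.5, 19.7]
grip_width: 0.0133
```

Run:
```python
from h import *
for i in range(3):
  s=arm.state(); print(s['tcp_pos'],s['ee_rot'],s['force'],s['grip_width'])
  c,im=shot('wrist','g_old%d'%i); print(c['origin'],c['orientation'])
```

```text
[ 0.41711961 -0.13965426  0.04747566] [ 3.14120764e+00  7.15149330e-04 -9.00436672e-02] [-3.44228472  1.48490435 19.69421403] 0.013312062723079452
[ 0.42416231 -0.05567416  0.19055302] [-3.27715339e-01  1.51713755e-04 -9.03245979e-02]
[ 0.41712153 -0.13964804  0.04750601] [ 3.14112362e+00  7.00114436e-04 -8.99139899e-02] [-3.13798751 -0.05030592  5.58519779] 0.013509382667522411
[ 0.4241177  -0.05563175  0.19057236] [-3.27819260e-01  1.94990754e-04 -9.00730031e-02]
[ 0.41710584 -0.13965854  0.04747927] [ 3.14110875e+00  7.18343413e-04 -8.98200847e-02] [-1.7019635  -0.4159273   6.71282572] 0.013048089040749031
[ 0.42410656 -0.05562593  0.19056883] [-3.27847169e-01  1.72161976e-04 -9.00121792e-02]
```

View pics/g_old2.png

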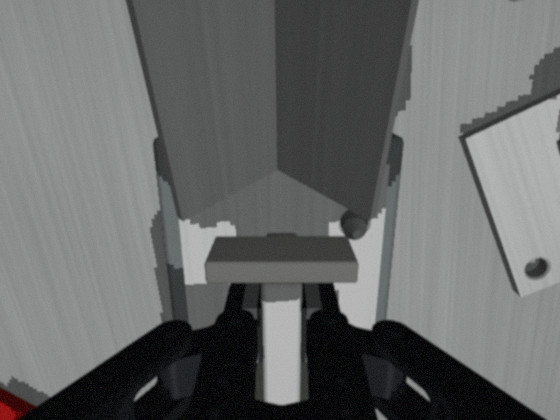

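Run:
```python
from h import *
c=arm.calibration('wrist'); im=cv2.imread('pics/g_old2.png')
crop(im,150,190,410,420,3,'g_olda')
s=arm.state(); R=rot(s['ee_rot'])
# note relative to camera body: stop in tool frame
for p,z in (((281,261),.083),((281,283),.083),((281,237),.083),((206,262),.083),((358,262),.083),((353,224),.052)):
    w=on(c,p,z+ (0)); print(p,w.round(4),(R.T@(w-s['tcp_pos'])).round(4))
```

```text
(281, 261) [ 0.4189 -0.111   0.083 ] [-0.0007 -0.0287 -0.0355]
(281, 283) [ 0.4182 -0.119   0.083 ] [-0.0007 -0.0206 -0.0355]
(281, 237) [ 0.4197 -0.1026  0.083 ] [-0.0007 -0.0371 -0.0355]
(206, 262) [ 0.3948 -0.1092  0.083 ] [-0.0249 -0.0283 -0.0355]
(358, 262) [ 0.4436 -0.1136  0.083 ] [ 0.0241 -0.0283 -0.0355]
(353, 224) [ 0.4477 -0.1131  0.052 ] [ 0.0281 -0.0291 -0.0045]
```

View pics/g_olda.png

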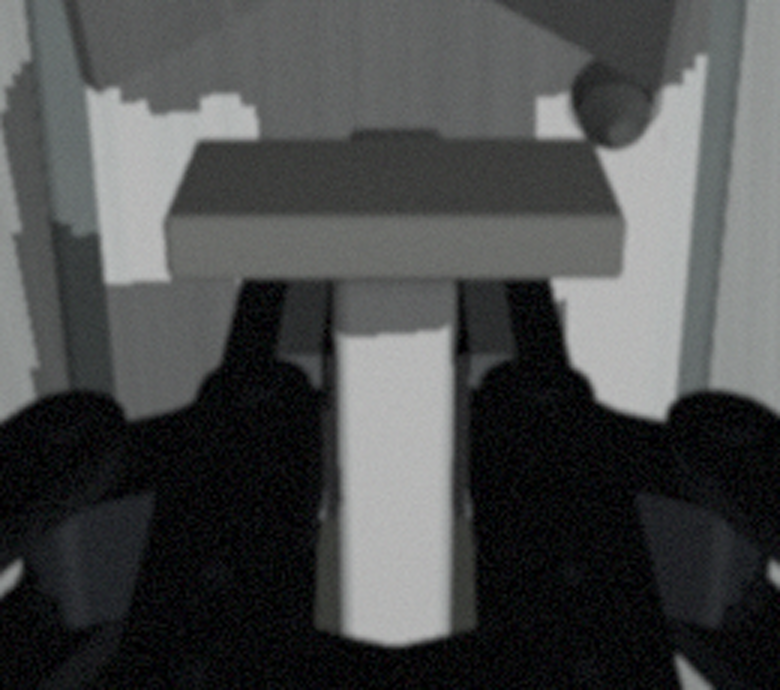

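>>> arm_command([
  {"dp": [0, 0, -0.006], "spin": 0},
  {"dp": [0, 0, -0.01], "spin": 0},
  {"dp": [0, 0, -0.018], "spin": 0},
  {"dp": [0, 0, -0.04], "spin": 0},
  {"dp": [0, 0, -0.04], "spin": 0},
  {"dp": [0, 0, -0.04], "spin": 0},
  {"dp": [0, 0, -0.04], "spin": 0},
  {"dp": [0, 0, -0.04], "spin": 0},
])

```text
time_s: 4.65
tcp_pos: [0.4166, -0.1388, 0.2833]
ee_rot: [-3.141, 0.001, -0.089]
force: [1.2, -1.4, -4.1]
grip_width: 0.0135
```

Run:
```python
from h import *
s=arm.state();print(s['force'],s['grip_width'])
plan((0.55,-0.285,.28),-.09)
shot('wrist','w3')
```

```text
[ 1.19919774 -1.35753699 -4.12067874] 0.013467656673654108
tcp [ 0.4166 -0.1388  0.2833] yaw -0.089 tool d [0.1458 0.1338 0.0031] spin 0.001 j7 -0.03 t 4.7
```

View pics/w3.png

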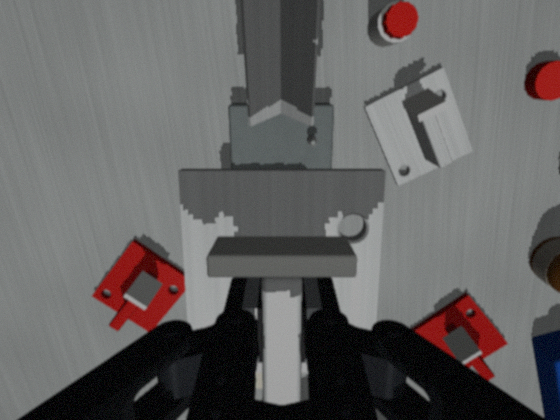

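>>> arm_command([
  {"dp": [0.0292, 0.0268, 0], "spin": 0},
  {"dp": [0.0292, 0.0268, 0], "spin": 0},
  {"dp": [0.0292, 0.0268, 0], "spin": 0},
  {"dp": [0.0292, 0.0268, 0], "spin": 0},
  {"dp": [0.0292, 0.0268, 0.0], "spin": 0},
  {"dp": [0, 0, 0.03], "spin": 0},
  {"dp": [0, 0, 0.04], "spin": 0},
  {"dp": [0, 0, 0.04], "spin": 0},
])

```text
time_s: 5.37
tcp_pos: [0.5514, -0.2862, 0.1698]
ee_rot: [-3.141, -0.001, -0.09]
force: [0.2, -0.2, -3.7]
grip_width: 0.0135
```

>>> arm_command([
  {"dp": [0, 0, 0.04], "spin": 0},
  {"dp": [0, 0, 0.04], "spin": 0},
  {"dp": [0, 0, 0.03], "spin": 0},
  {"dp": [0, 0, 0.015], "spin": 0},
  {"dp": [0, 0, 0.01], "spin": 0},
  {"dp": [0, 0, 0], "spin": 0},
  {"dp": [0, 0, 0], "spin": 0},
])

```text
time_s: 5.95
tcp_pos: [0.5512, -0.286, 0.0365]
ee_rot: [-3.141, 0.0, -0.09]
force: [0.4, -0.7, -3.7]
grip_width: 0.0132
```

>>> arm_command([
  {"dp": [0, 0, 0.008], "spin": 0},
  {"dp": [0, 0, 0.006], "spin": 0},
  {"dp": [0, 0, 0.003], "spin": 0},
  {"dp": [0, 0, 0.002], "spin": 0},
  {"dp": [0, 0, 0], "spin": 0},
  {"dp": [0, 0, 0], "spin": 0},
])

```text
time_s: 6.45
tcp_pos: [0.5517, -0.2889, 0.0194]
ee_rot: [3.137, -0.003, -0.092]
force: [-1.8, -5.3, 9.1]
grip_width: 0.0139
```

>>> arm_command([
  {"dp": [0, 0, 0], "spin": 0},
  {"dp": [0, 0, 0], "spin": 0},
  {"dp": [0, 0, 0], "spin": 0},
  {"dp": [0, 0, 0], "spin": 0},
  {"dp": [0, 0, -0.005], "spin": 0},
  {"dp": [0, 0, -0.03], "spin": 0},
  {"dp": [0, 0, -0.04], "spin": 0},
  {"dp": [0, 0, -0.04], "spin": 0},
], jaw=0.085)

```text
time_s: 7.12
tcp_pos: [0.5503, -0.2854, 0.133]
ee_rot: [-3.14, 0.002, -0.089]
force: [1.1, -1.2, -0.2]
grip_width: 0.0848
```

Run:
```python
from h import *
shot('wrist','w4'); c,im=shot('top','t4'); crop(im,180,100,440,280,3,'t4c')
plan((0.572,-0.1244,.2),.37)
```

```text
tcp [ 0.5548 -0.2864  0.1393] yaw -0.090 tool d [ 0.0033 -0.1628 -0.0611] spin -0.460 j7 -0.05 t 7.2
```

View pics/w4.png

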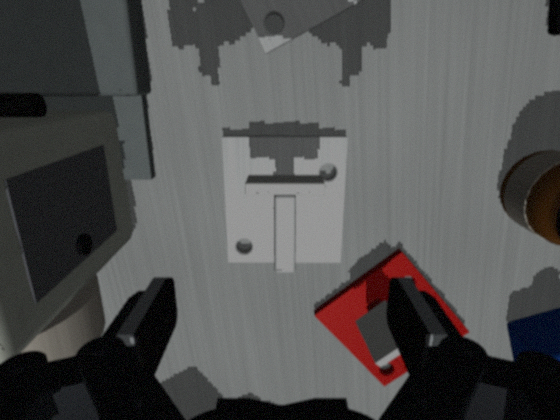

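View pics/t4c.png

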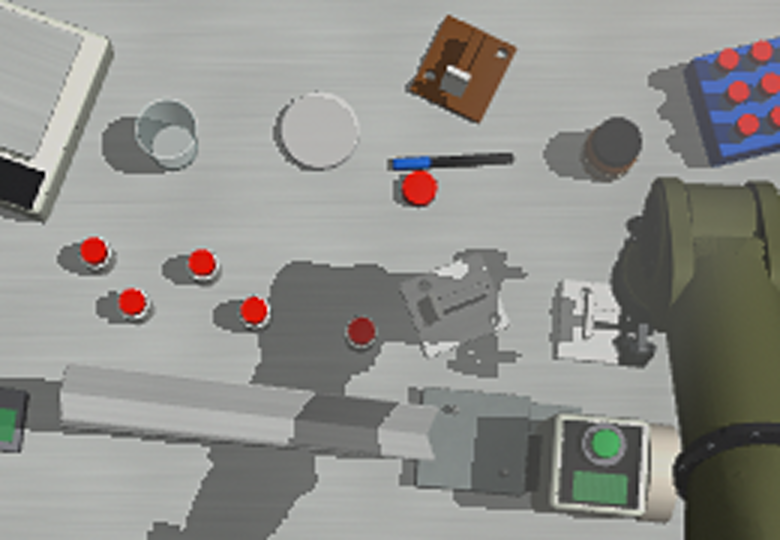

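>>> arm_command([
  {"dp": [0, 0, -0.02], "spin": -0.115},
  {"dp": [0, 0, -0.02], "spin": -0.115},
  {"dp": [0, 0, -0.02], "spin": -0.115},
  {"dp": [0, 0, -0.01], "spin": -0.115},
  {"dp": [0.0195, -0.0356, 0], "spin": 0},
  {"dp": [0.0195, -0.0356, 0], "spin": 0},
  {"dp": [0.0195, -0.0356, 0], "spin": 0},
  {"dp": [0.0195, -0.0356, 0], "spin": 0},
])

```text
time_s: 7.88
tcp_pos: [0.5719, -0.1236, 0.2024]
ee_rot: [-3.141, -0.0, 0.369]
force: [1.0, 0.3, 0.3]
grip_width: 0.0849
```

>>> arm_command([
  {"dp": [0, 0, 0], "spin": 0},
  {"dp": [0, 0, 0], "spin": 0},
])

```text
time_s: 8.05
tcp_pos: [0.5725, -0.1215, 0.2029]
ee_rot: [-3.141, -0.001, 0.376]
force: [-0.4, -1.1, 0.1]
grip_width: 0.0852
```

Run:
```python
from h import *
plan((0.572,-0.1244,.2),.37)
c,im=shot('wrist','w5'); crop(im,180,60,400,290,3.4,'w5a')
```

```text
tcp [ 0.5725 -0.1215  0.2029] yaw 0.376 tool d [-0.0016  0.0025  0.0029] spin 0.006 j7 0.11 t 8.1
```

View pics/w5a.png

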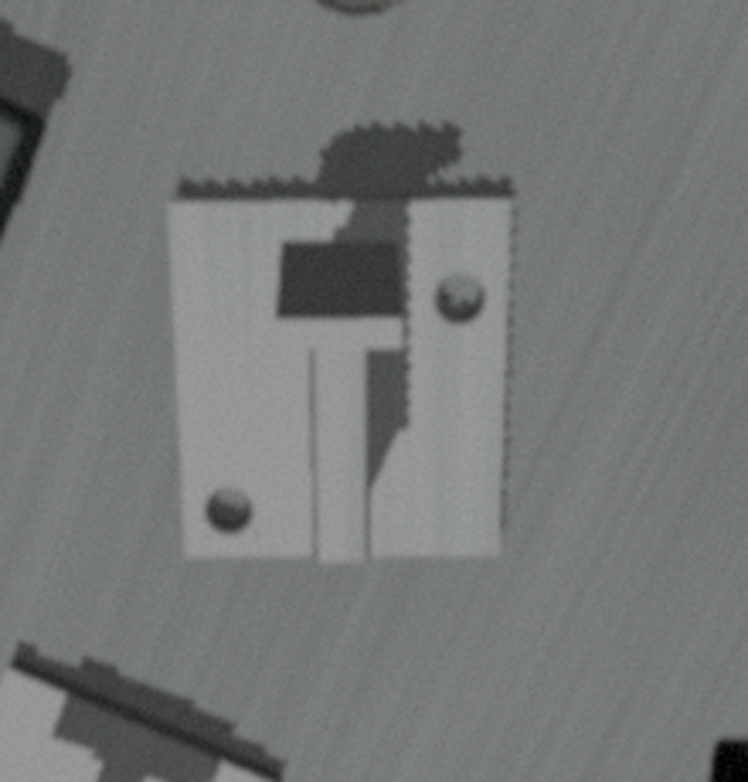

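Run:
```python
from h import *
c=arm.calibration('wrist'); 
A=lambda u,v,z: on(c,(180+u/3.4,60+v/3.4),z)[:2]
co=np.array([A(170,203,.008),A(513,203,.008),A(501,556,.008),A(185,558,.008)])
an=lambda d: math.atan2(d[1],d[0])
print(co.mean(0),[np.linalg.norm(co[i]-co[i-1]).round(4) for i in range(4)],an(co[1]-co[0]),an(co[2]-co[3]),an(co[0]-co[3])-math.pi/2,an(co[1]-co[2])-math.pi/2)
hb,ha=A(460,298,.008),A(229,510,.008); y=an(hb-ha)-math.atan2(60,64); print('h',np.linalg.norm(hb-ha),y,(ha+hb)/2+.006*np.array([-math.sin(y),math.cos(y)]))
plan(list(co.mean(0))+[.018],.37)
```

```text
[ 0.57167514 -0.12452536] [np.float64(0.0998), np.float64(0.0897), np.float64(0.0992), np.float64(0.0906)] 0.37235225627290064 0.3791369761763117 0.3709386991786523 0.3804741680536867
h 0.08764603256033131 0.37719240447910407 [ 0.57114371 -0.12399575]
tcp [ 0.5722 -0.1242  0.2025] yaw 0.373 tool d [-0.0005  0.      0.1845] spin 0.003 j7 0.11 t 8.1
```

>>> arm_command([
  {"dp": [-0.0005, 0, 0.03], "spin": 0},
  {"dp": [0, 0, 0.04], "spin": 0},
  {"dp": [0, 0, 0.04], "spin": 0},
  {"dp": [0, 0, 0.03], "spin": 0},
  {"dp": [0, 0, 0.02], "spin": 0},
  {"dp": [0, 0, 0.015], "spin": 0},
  {"dp": [0, 0, 0.008], "spin": 0},
  {"dp": [0, 0, 0], "spin": 0},
])

```text
time_s: 8.77
tcp_pos: [0.5704, -0.1269, 0.0174]
ee_rot: [-3.14, 0.003, 0.368]
force: [-0.2, 0.4, -0.1]
grip_width: 0.0856
```

Run:
```python
from h import *
plan((.5717,-.1245,.018),.373)
c,im=shot('wrist','w6')
```

```text
tcp [ 0.5704 -0.1269  0.0174] yaw 0.368 tool d [ 0.0021 -0.0018 -0.0006] spin -0.005 j7 -0.07 t 8.8
```

View pics/w6.png

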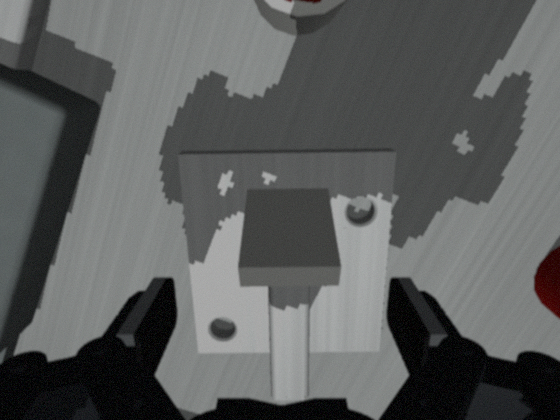

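>>> arm_command([
  {"dp": [0, 0, 0], "spin": 0},
  {"dp": [0, 0, 0], "spin": 0},
  {"dp": [0, 0, 0], "spin": 0},
  {"dp": [0, 0, 0], "spin": 0},
  {"dp": [0, 0, 0], "spin": 0},
  {"dp": [0, 0, 0], "spin": 0},
  {"dp": [0, 0, 0], "spin": 0},
], jaw=0, grip_force=60)

```text
time_s: 9.4
tcp_pos: [0.5721, -0.1254, 0.0199]
ee_rot: [3.141, -0.001, 0.37]
force: [-0.8, 0.1, 5.0]
grip_width: 0.013
```

Run:
```python
from h import *
plan((.4172,-.1391,.3),-.09)
c,im=shot('wrist','w7'); crop(im,150,130,410,420,2.7,'w7a')
```

```text
tcp [ 0.5721 -0.1254  0.0199] yaw 0.370 tool d [-0.1492 -0.043  -0.2803] spin 0.460 j7 -0.07 t 9.4
```

View pics/w7a.png

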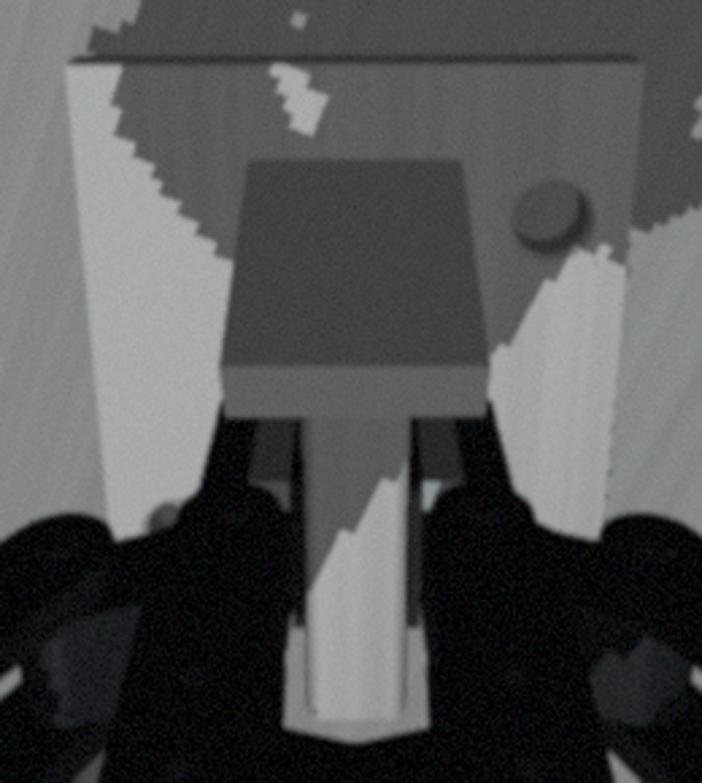

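Run:
```python
from h import *
s=arm.state(); c=arm.calibration('wrist'); R=rot(s['ee_rot'])
T=lambda uv,z: (R.T@(on(c,uv,z)-s['tcp_pos'])).round(4)
z0=s['tcp_pos'][2]-.0199
print('new front edge',T((150+68/2.7,130+63/2.7),z0+.008),T((150+642/2.7,130+63/2.7),z0+.008),'hole',T((150+552/2.7,130+216/2.7),z0+.008))
# old plate held image w3: same camera-in-tool geometry, use current calib with h=.0175,.0194
im=cv2.imread('pics/w3.png'); crop(im,150,130,410,420,2.7,'w3a')
for h in (.0175,.0194):
    z=s['tcp_pos'][2]-h
    print('old',T((179,171),z+.008),T((385,171),z+.008),'hole',T((353,226),z+.008))
```

```text
new front edge [-0.0445 -0.0547  0.0118] [ 0.0448 -0.0547  0.0119] hole [ 0.0324 -0.0294  0.0119]
old [-0.0429 -0.0477  0.0094] [ 0.0436 -0.0476  0.0095] hole [ 0.0317 -0.0227  0.0095]
old [-0.0434 -0.0472  0.0113] [ 0.0442 -0.0472  0.0114] hole [ 0.0321 -0.022   0.0114]
```

View pics/w3a.png

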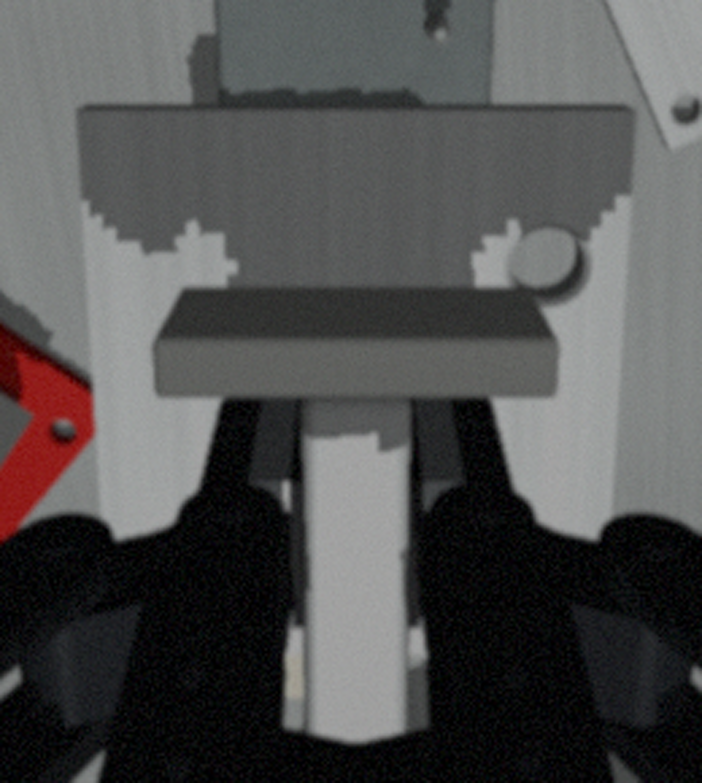

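Run:
```python
from h import *
s=arm.state(); c=arm.calibration('wrist'); R=rot(s['ee_rot'])
T=lambda uv,h: (R.T@(on(c,uv,s['tcp_pos'][2]+h)-s['tcp_pos'])).round(4)
print('old seated hole', T((355,225),.008-.0175),T((355,225),.008-.0195))
print('new hole', T((354.4,210),.008-.0199))
print('pin tip in w2 at h', )
for n in ('g_old2','w7'):
    im=cv2.imread(f'pics/{n}.png'); crop(im,320,180,390,260,8,n+'h')
a=cv2.imread('pics/g_old2h.png');b=cv2.imread('pics/w7h.png');cv2.imwrite('pics/hh.png',np.hstack([a,b])[:, :1120][:600,:]if 0 else cv2.resize(np.hstack([a,b]),(790,452)))
```

```text
old seated hole [ 0.0326 -0.0232  0.0095] [ 0.033  -0.0224  0.0115]
new hole [ 0.0324 -0.0294  0.0119]
pin tip in w2 at h
```

View pics/hh.png

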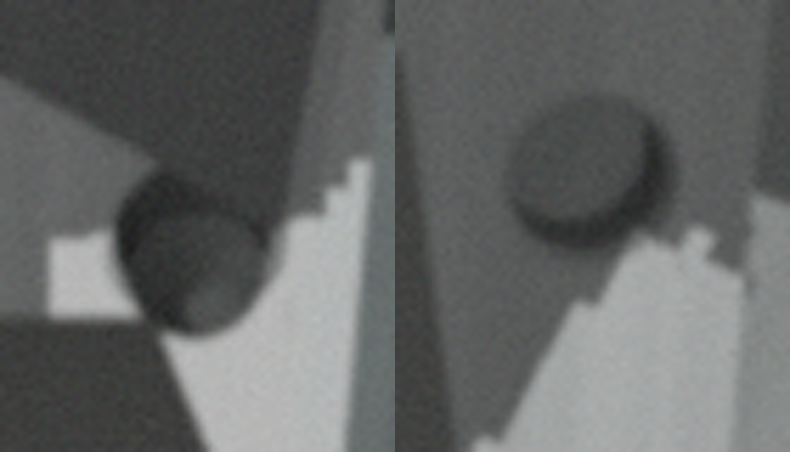

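>>> arm_command([
  {"dp": [0, 0, -0.008], "spin": 0},
  {"dp": [0, 0, -0.015], "spin": 0},
  {"dp": [0, 0, -0.03], "spin": 0},
  {"dp": [0, 0, -0.04], "spin": 0},
  {"dp": [0, 0, -0.04], "spin": 0},
  {"dp": [0, 0, -0.03], "spin": 0},
  {"dp": [0, 0, -0.02], "spin": 0.115},
  {"dp": [0, 0, 0], "spin": 0.115},
])

```text
time_s: 10.12
tcp_pos: [0.5735, -0.1249, 0.2071]
ee_rot: [3.14, -0.006, 0.135]
force: [0.6, 1.1, -3.6]
grip_width: 0.0131
```

>>> arm_command([
  {"dp": [0, 0, 0], "spin": 0.115},
  {"dp": [0, 0, 0], "spin": 0.115},
  {"dp": [-0.02, 0, 0], "spin": 0},
  {"dp": [-0.03, 0, 0], "spin": 0},
  {"dp": [-0.03, 0, 0], "spin": 0},
  {"dp": [-0.03, 0, 0], "spin": 0},
  {"dp": [-0.02, 0, 0], "spin": 0},
  {"dp": [0, 0, 0], "spin": 0},
])

```text
time_s: 10.78
tcp_pos: [0.4369, -0.1134, 0.202]
ee_rot: [3.14, 0.005, -0.09]
force: [-2.4, -0.2, -3.2]
grip_width: 0.0133
```

Run:
```python
from h import *
plan((.4167,-.1447,.12),-.09); print(arm.state()['grip_width'],arm.state()['force'])
```

```text
tcp [ 0.4369 -0.1134  0.202 ] yaw -0.090 tool d [-0.0169  0.0329  0.0821] spin 0.000 j7 -0.22 t 10.8
0.013331200617998765 [-2.38068673 -0.22398155 -3.23121194]
```

>>> arm_command([
  {"dp": [-0.0085, 0.0165, 0], "spin": 0},
  {"dp": [-0.0085, 0.0165, 0], "spin": 0},
  {"dp": [0, 0, 0.025], "spin": 0},
  {"dp": [0, 0, 0.025], "spin": 0},
  {"dp": [0, 0, 0.02], "spin": 0},
  {"dp": [0, 0, 0.01], "spin": 0},
  {"dp": [0, 0, 0], "spin": 0},
  {"dp": [0, 0, 0], "spin": 0},
])

```text
time_s: 11.45
tcp_pos: [0.4226, -0.1447, 0.1225]
ee_rot: [-3.141, 0.001, -0.089]
force: [1.1, 0.3, -3.2]
grip_width: 0.0135
```

Run:
```python
from h import *
plan((.4167,-.1447,.08),-.09); print(arm.state()['grip_width'],arm.state()['force'])
c,im=shot('wrist','w8'); crop(im,150,130,410,420,2.7,'w8a')
plan((.4167,-.1447,.08),-.09)
```

```text
tcp [ 0.4226 -0.1447  0.1225] yaw -0.089 tool d [-0.0058  0.0006  0.0425] spin 0.001 j7 -0.26 t 11.4
0.013502063357664051 [ 1.10324229  0.25205769 -3.24766299]
tcp [ 0.4231 -0.1448  0.123 ] yaw -0.089 tool d [-0.0064  0.0005  0.043 ] spin 0.001 j7 -0.26 t 11.5
```

View pics/w8a.png

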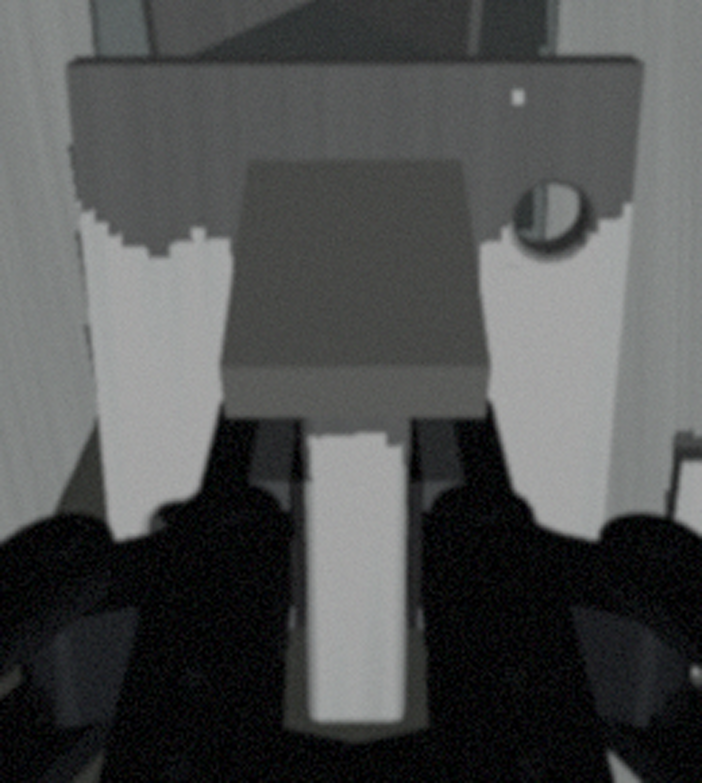

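>>> arm_command([
  {"dp": [-0.003, 0, 0.01], "spin": 0},
  {"dp": [-0.003, 0, 0.01], "spin": 0},
  {"dp": [0, 0, 0.01], "spin": 0},
  {"dp": [0, 0, 0.005], "spin": 0},
  {"dp": [0, 0, 0], "spin": 0},
  {"dp": [0, 0, 0], "spin": 0},
  {"dp": [0, 0, 0], "spin": 0},
  {"dp": [0, 0, 0], "spin": 0},
])

```text
time_s: 12.17
tcp_pos: [0.4189, -0.1471, 0.0897]
ee_rot: [3.138, -0.006, -0.092]
force: [0.1, -8.4, 8.9]
grip_width: 0.0133
```

Run:
```python
from h import *
plan((.4167,-.1447,.08),-.09); print(arm.state()['grip_width'],arm.state()['force'])
c,im=shot('wrist','w9'); crop(im,290,150,400,250,7,'w9a')
plan((.4167,-.1447,.08),-.09)
```

```text
tcp [ 0.4189 -0.1471  0.0897] yaw -0.092 tool d [-0.0025 -0.0023  0.0097] spin -0.002 j7 -0.32 t 12.2
0.013313772568601423 [ 0.11957713 -8.40997842  8.85095676]
tcp [ 0.4189 -0.1471  0.0897] yaw -0.092 tool d [-0.0025 -0.0023  0.0097] spin -0.002 j7 -0.32 t 12.2
```

View pics/w9a.png

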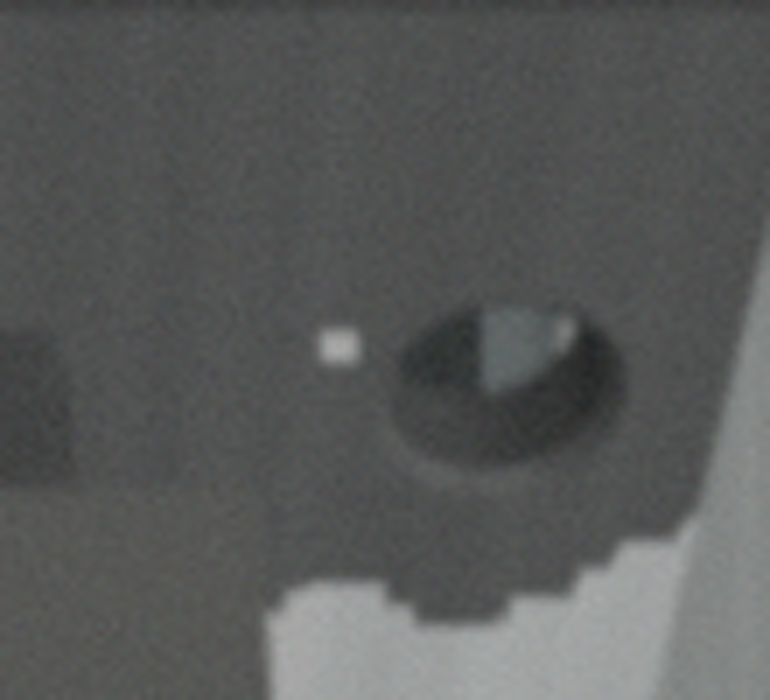

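>>> arm_command([
  {"dp": [0, 0.004, -0.005], "spin": 0},
  {"dp": [0, 0.004, -0.01], "spin": 0},
  {"dp": [0, 0.004, -0.01], "spin": 0},
  {"dp": [0, 0, -0.01], "spin": 0},
  {"dp": [0, 0, 0], "spin": 0},
  {"dp": [0, 0, 0], "spin": 0},
  {"dp": [0, 0, 0], "spin": 0},
])

```text
time_s: 12.8
tcp_pos: [0.4152, -0.1563, 0.1223]
ee_rot: [3.141, -0.0, -0.09]
force: [1.3, 0.3, -3.4]
grip_width: 0.0131
```

Run:
```python
from h import *
plan((.4167,-.1447,.08),-.09); print(arm.state()['grip_width'],arm.state()['force'])
c,im=shot('wrist','w10'); crop(im,150,130,410,420,2.7,'w10a')
c,im=shot('scene','s10'); crop(im,90,110,380,310,2.7,'s10a')
```

```text
tcp [ 0.4152 -0.1563  0.1223] yaw -0.090 tool d [ 0.0005 -0.0117  0.0423] spin 0.000 j7 -0.23 t 12.8
0.013116012105404461 [ 1.26482124  0.30622362 -3.39814819]
```

View pics/w10a.png

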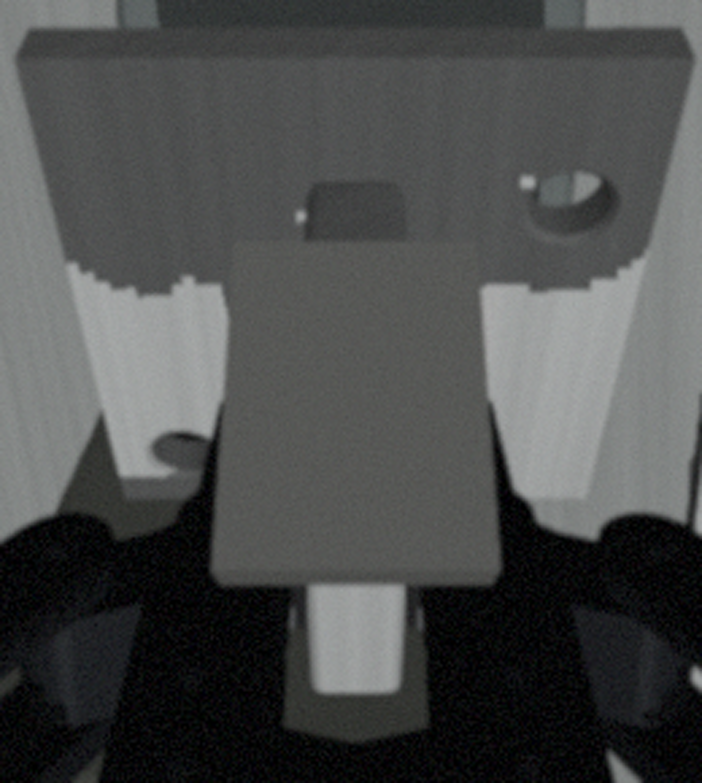

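View pics/s10a.png

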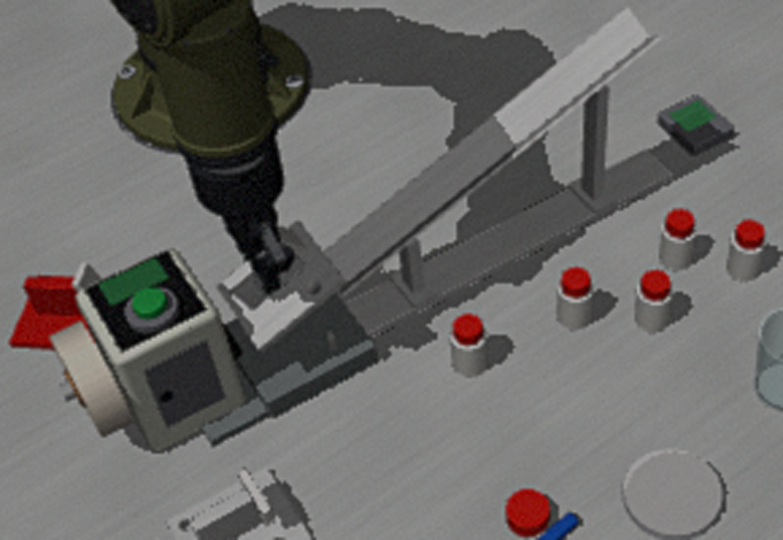

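>>> arm_command([
  {"dp": [0, 0, -0.03], "spin": 0},
  {"dp": [0.025, -0.006, 0], "spin": 0},
  {"dp": [0.03, -0.007, 0], "spin": 0},
  {"dp": [0.03, -0.007, 0], "spin": 0},
  {"dp": [0.03, -0.007, 0], "spin": 0},
  {"dp": [0.025, -0.006, 0.02], "spin": 0},
  {"dp": [0, 0, 0.03], "spin": 0},
  {"dp": [0, 0, 0.02], "spin": 0},
])

```text
time_s: 13.57
tcp_pos: [0.5583, -0.1348, 0.0795]
ee_rot: [-3.14, 0.001, -0.088]
force: [-2.0, -0.0, -2.9]
grip_width: 0.0126
```

>>> arm_command([
  {"dp": [0, 0, 0.02], "spin": 0},
  {"dp": [0, 0, 0.01], "spin": 0},
  {"dp": [0, 0, 0.0], "spin": 0},
  {"dp": [0, 0, 0], "spin": 0},
], grip_force=20)

```text
time_s: 13.9
tcp_pos: [0.5575, -0.1358, 0.0521]
ee_rot: [-3.141, 0.001, -0.09]
force: [0.5, 0.5, -2.3]
grip_width: 0.0128
```

>>> arm_command([
  {"dp": [0, 0, 0.007], "spin": 0},
  {"dp": [0, 0, 0.007], "spin": 0},
  {"dp": [0, 0, 0.006], "spin": 0},
  {"dp": [0, 0, 0.005], "spin": 0},
  {"dp": [0, 0, 0.004], "spin": 0},
  {"dp": [0, 0, 0], "spin": 0},
])

```text
time_s: 14.4
tcp_pos: [0.5596, -0.1313, 0.0259]
ee_rot: [-3.138, -0.004, -0.086]
force: [-3.3, 11.2, 20.1]
grip_width: 0.0131
```

Release it and look.

>>> arm_command([
  {"dp": [0, 0, 0], "spin": 0},
  {"dp": [0, 0, 0], "spin": 0},
  {"dp": [0, 0, 0], "spin": 0},
  {"dp": [0, 0, 0], "spin": 0},
  {"dp": [0, 0, -0.02], "spin": 0},
  {"dp": [0, 0, -0.03], "spin": 0},
  {"dp": [0, 0, 0], "spin": 0},
  {"dp": [0, 0, 0], "spin": 0},
], jaw=0.085)

```text
time_s: 15.07
tcp_pos: [0.5587, -0.1367, 0.0745]
ee_rot: [3.141, -0.003, -0.091]
force: [0.9, -1.1, -0.5]
grip_width: 0.0849
```

Run:
```python
from h import *
plan((.5575,-.135,.08),-.09)
c,im=shot('wrist','w11')
plan((.5575,-.135,.08),-.09)
```

```text
tcp [ 0.5587 -0.1367  0.0745] yaw -0.091 tool d [-0.0014 -0.0016 -0.0055] spin -0.001 j7 -0.37 t 15.1
tcp [ 0.5578 -0.1367  0.0734] yaw -0.091 tool d [-0.0004 -0.0017 -0.0066] spin -0.001 j7 -0.37 t 15.1
```

View pics/w11.png

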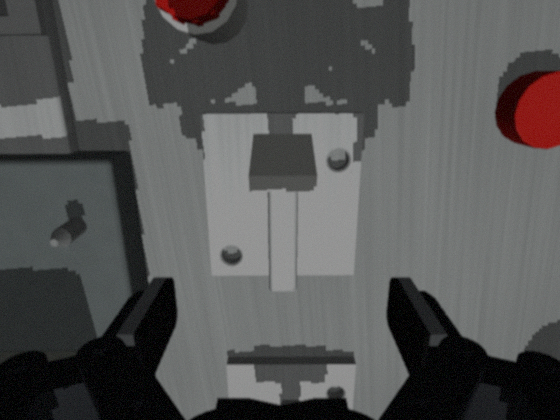

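Run:
```python
from h import *
c=arm.calibration('wrist')
A=lambda u,v,z: on(c,(u,v),z)[:2]
co=np.array([A(204,113.5,.008),A(360,112.5,.008),A(354,275,.008),A(212.5,276,.008)])
an=lambda d: math.atan2(d[1],d[0])
print(co.mean(0),[np.linalg.norm(co[i]-co[i-1]).round(4) for i in range(4)],an(co[1]-co[0]),an(co[2]-co[3]),an(co[0]-co[3])-math.pi/2,an(co[1]-co[2])-math.pi/2)
hb,ha=A(338.5,159.5,.008),A(231.5,254,.008); y=an(hb-ha)-math.atan2(60,64); print('h',np.linalg.norm(hb-ha),y,(ha+hb)/2+.006*np.array([-math.sin(y),math.cos(y)]))
plan(list(co.mean(0))+[.020],-.09)
```

```text
[ 0.55948454 -0.12045133] [np.float64(0.1003), np.float64(0.0852), np.float64(0.1002), np.float64(0.0895)] -0.08494750420608184 -0.08388586220438958 -0.1044363849221619 -0.06098775270841572
h 0.08683821875963463 -0.09158483400408979 [ 0.55957491 -0.1198029 ]
tcp [ 0.5578 -0.1367  0.0734] yaw -0.091 tool d [ 0.0002 -0.0164  0.0534] spin -0.001 j7 -0.37 t 15.1
```

>>> arm_command([
  {"dp": [0.0005, -0.0085, 0], "spin": 0},
  {"dp": [0, -0.008, 0], "spin": 0},
  {"dp": [0, 0, 0.02], "spin": 0},
  {"dp": [0, 0, 0.02], "spin": 0},
  {"dp": [0, 0, 0.008], "spin": 0},
  {"dp": [0, 0, 0.004], "spin": 0},
  {"dp": [0, 0, 0], "spin": 0},
  {"dp": [0, 0, 0], "spin": 0},
])

```text
time_s: 15.78
tcp_pos: [0.5599, -0.1193, 0.0215]
ee_rot: [-3.141, 0.0, -0.09]
force: [0.1, -0.7, 0.8]
grip_width: 0.0852
```

>>> arm_command([
  {"dp": [0, 0, 0], "spin": 0},
  {"dp": [0, 0, 0], "spin": 0},
  {"dp": [0, 0, 0], "spin": 0},
  {"dp": [0, 0, 0], "spin": 0},
  {"dp": [0, 0, 0], "spin": 0},
  {"dp": [0, 0, 0], "spin": 0},
  {"dp": [0, 0, 0], "spin": 0},
], jaw=0, grip_force=100)

```text
time_s: 16.37
tcp_pos: [0.5601, -0.1199, 0.0218]
ee_rot: [3.141, -0.001, -0.09]
force: [0.4, 0.5, 5.0]
grip_width: 0.0124
```

Run:
```python
from h import *
s=arm.state(); c=arm.calibration('wrist'); R=rot(s['ee_rot']); print(s['tcp_pos'],s['ee_rot'],s['force'])
c,im=shot('wrist','w12'); crop(im,150,130,410,420,2.7,'w12a')
```

```text
[ 0.56005079 -0.11985281  0.02180996] [ 3.14141416e+00 -9.57848732e-04 -9.01210280e-02] [0.38264377 0.47099229 4.98228735]
```

View pics/w12a.png

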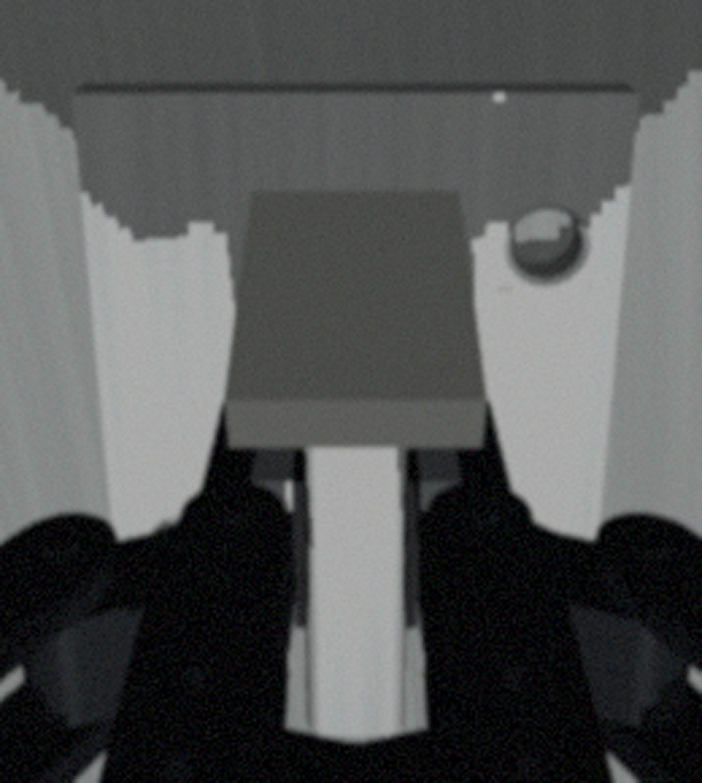

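Run:
```python
from h import *
s=arm.state(); c=arm.calibration('wrist'); R=rot(s['ee_rot'])
T=lambda uv,h: (R.T@(on(c,uv,s['tcp_pos'][2]+h)-s['tcp_pos'])).round(4)
print(T((353.1,220.4),.008-.0218),T((177.5,164.1),.008-.0218),T((386.5,164.1),.008-.0218))
print('old hole seated', T((355.1,222.9),.008-.0175))
```

```text
[ 0.0318 -0.0236  0.0138] [-0.0452 -0.0496  0.0137] [ 0.0446 -0.0495  0.0138]
old hole seated [ 0.0319 -0.0241  0.0095]
```

>>> arm_command([
  {"dp": [0, 0, -0.01], "spin": 0},
  {"dp": [0, 0, -0.03], "spin": 0},
  {"dp": [0, 0, -0.04], "spin": 0},
  {"dp": [0, 0, -0.03], "spin": 0},
  {"dp": [0, 0, -0.015], "spin": 0},
  {"dp": [-0.02, 0.008, 0], "spin": 0},
  {"dp": [-0.03, 0.009, 0], "spin": 0},
  {"dp": [-0.03, 0.009, 0], "spin": 0},
])

```text
time_s: 17.08
tcp_pos: [0.4765, -0.1382, 0.1465]
ee_rot: [-3.141, 0.0, -0.089]
force: [-0.5, -1.3, -4.5]
grip_width: 0.0127
```

>>> arm_command([
  {"dp": [-0.03, 0.009, 0], "spin": 0},
  {"dp": [-0.02, 0.009, 0], "spin": 0},
  {"dp": [-0.01, 0, 0.01], "spin": 0},
  {"dp": [0, 0, 0.015], "spin": 0},
  {"dp": [0, 0, 0.01], "spin": 0},
  {"dp": [0, 0, 0], "spin": 0},
  {"dp": [0, 0, 0], "spin": 0},
  {"dp": [0, 0, 0], "spin": 0},
])

```text
time_s: 17.75
tcp_pos: [0.4169, -0.1507, 0.1116]
ee_rot: [-3.141, -0.0, -0.089]
force: [-0.7, 0.6, -2.5]
grip_width: 0.0127
```

Run:
```python
from h import *
plan((.416,-.151,.082),-.09); s=arm.state(); print(s['force'],s['grip_width'])
c,im=shot('wrist','w13'); crop(im,150,130,410,420,2.7,'w13a')
```

```text
tcp [ 0.4169 -0.1507  0.1116] yaw -0.089 tool d [-0.0009  0.0004  0.0296] spin 0.001 j7 -0.27 t 17.8
[-0.73623323  0.62386877 -2.52718274] 0.012730860845755185
```

View pics/w13a.png

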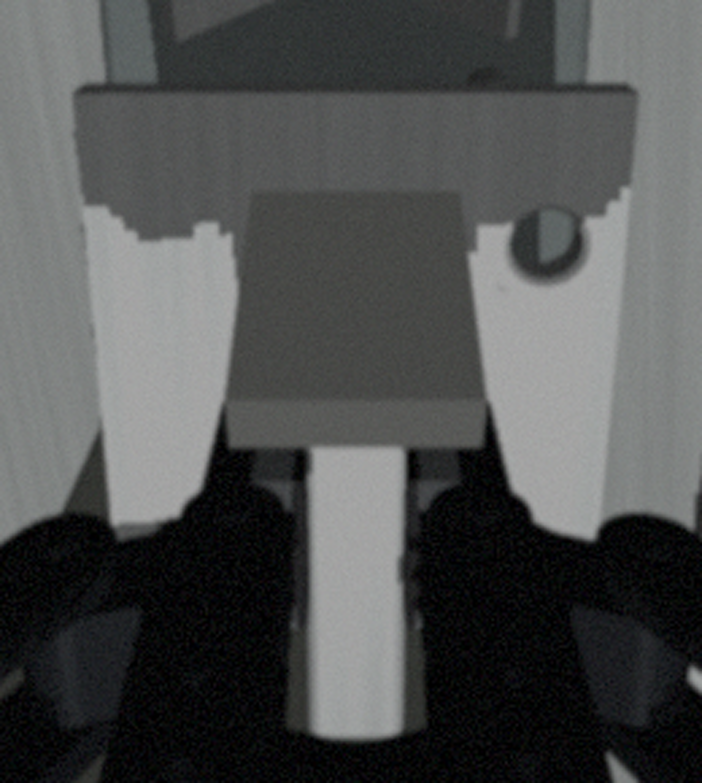

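Grip is good (front edge still at crop row 92, hole at (548,244)). Descend to ~0.08, still offset from the chute.

>>> arm_command([
  {"dp": [0, 0, 0.01], "spin": 0},
  {"dp": [0, 0, 0.01], "spin": 0},
  {"dp": [0, 0, 0.008], "spin": 0},
  {"dp": [0, 0, 0.003], "spin": 0},
  {"dp": [0, 0, 0], "spin": 0},
  {"dp": [0, 0, 0], "spin": 0},
  {"dp": [0, 0, 0], "spin": 0},
])

```text
time_s: 18.38
tcp_pos: [0.4164, -0.1509, 0.0804]
ee_rot: [-3.142, -0.0, -0.09]
force: [0.3, 1.1, -2.9]
grip_width: 0.0125
```

Run:
```python
from h import *
plan((.4171,-.1395,.077),-.09); s=arm.state(); print(s['force'],s['grip_width'])
```

```text
tcp [ 0.4164 -0.1509  0.0804] yaw -0.090 tool d [-0.0004 -0.0114  0.0034] spin 0.000 j7 -0.32 t 18.4
[ 0.25950838  1.06227158 -2.90189751] 0.01252143906463419
```

>>> arm_command([
  {"dp": [-0.0004, -0.004, 0.002], "spin": 0},
  {"dp": [0, -0.004, 0.001], "spin": 0},
  {"dp": [0, -0.0034, 0], "spin": 0},
  {"dp": [0, 0, 0], "spin": 0},
  {"dp": [0, 0, 0], "spin": 0},
  {"dp": [0, 0, 0], "spin": 0},
])

```text
time_s: 18.88
tcp_pos: [0.417, -0.1396, 0.0774]
ee_rot: [3.141, -0.0, -0.09]
force: [0.0, -0.2, -3.1]
grip_width: 0.0121
```

Run:
```python
from h import *
plan((.4171,-.1395,.077),-.09); s=arm.state(); print(s['force'],s['grip_width'])
c,im=shot('wrist','w14'); crop(im,290,150,400,250,7,'w14a')
```

```text
tcp [ 0.417  -0.1396  0.0774] yaw -0.090 tool d [ 0.0001 -0.0001  0.0004] spin 0.000 j7 -0.36 t 18.9
[ 0.04759625 -0.1506073  -3.13266232] 0.012097542783800042
```

View pics/w14a.png

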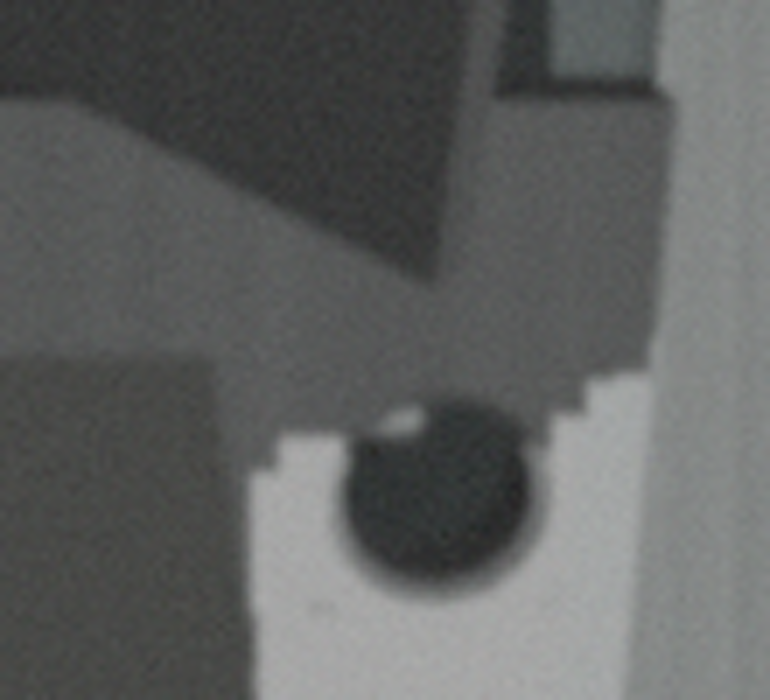

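>>> arm_command([
  {"dp": [0, 0, 0.002], "spin": 0},
  {"dp": [0, 0, 0.002], "spin": 0},
  {"dp": [0, 0, 0.002], "spin": 0},
  {"dp": [0, 0, 0.002], "spin": 0},
  {"dp": [0, 0, 0], "spin": 0},
  {"dp": [0, 0, 0], "spin": 0},
])

```text
time_s: 19.43
tcp_pos: [0.4168, -0.1396, 0.0691]
ee_rot: [-3.141, 0.0, -0.09]
force: [0.4, 1.6, -3.2]
grip_width: 0.0128
```

Run:
```python
from h import *
plan((.4171,-.1395,.07),-.09); s=arm.state(); print(s['force'],s['moment'],s['grip_width'])
```

```text
tcp [ 0.4168 -0.1396  0.0691] yaw -0.090 tool d [ 0.0003 -0.0001 -0.0009] spin 0.000 j7 -0.37 t 19.4
[ 0.43533433  1.628154   -3.16360682] [ 0.02367019 -0.02279904 -0.03519609] 0.01284465623058494
```

>>> arm_command([
  {"dp": [0, 0, 0.003], "spin": 0},
  {"dp": [0, 0, 0.003], "spin": 0},
  {"dp": [0, 0, 0.003], "spin": 0},
  {"dp": [0, 0, 0.003], "spin": 0},
  {"dp": [0, 0, 0.003], "spin": 0},
  {"dp": [0, 0, 0], "spin": 0},
  {"dp": [0, 0, 0], "spin": 0},
])

```text
time_s: 20.02
tcp_pos: [0.4166, -0.1395, 0.054]
ee_rot: [-3.141, 0.001, -0.09]
force: [-1.1, 1.5, -4.5]
grip_width: 0.0128
```

>>> arm_command([
  {"dp": [0, 0, 0.002], "spin": 0},
  {"dp": [0, 0, 0.001], "spin": 0},
  {"dp": [0, 0, 0], "spin": 0},
  {"dp": [0, 0, 0], "spin": 0},
])

```text
time_s: 20.35
tcp_pos: [0.4167, -0.1394, 0.0517]
ee_rot: [3.141, -0.0, -0.09]
force: [-4.4, 2.0, 7.6]
grip_width: 0.0124
```

>>> arm_command([
  {"dp": [0, 0, 0], "spin": 0},
  {"dp": [0, 0, 0], "spin": 0},
  {"dp": [0, 0, 0], "spin": 0},
  {"dp": [0, 0, 0], "spin": 0},
  {"dp": [0, 0, -0.02], "spin": 0},
  {"dp": [0, 0, -0.04], "spin": 0},
  {"dp": [0, 0, -0.04], "spin": 0},
  {"dp": [0, 0, 0], "spin": 0},
], jaw=0.085)

```text
time_s: 21.02
tcp_pos: [0.4204, -0.1397, 0.1569]
ee_rot: [3.14, -0.009, -0.09]
force: [1.3, -0.8, -0.7]
grip_width: 0.0852
```

Run:
```python
from h import *
plan((.4171,-.1395,.2),-.09)
c,im=shot('wrist','w15'); crop(im,170,50,400,290,3.4,'w15a')
c,im=shot('scene','s15'); crop(im,90,110,380,310,2.7,'s15a')
c,im=shot('top','t15')
```

```text
tcp [ 0.4204 -0.1397  0.1569] yaw -0.090 tool d [-0.0029  0.0002 -0.0431] spin 0.000 j7 -0.22 t 21.0
```

View pics/w15.png

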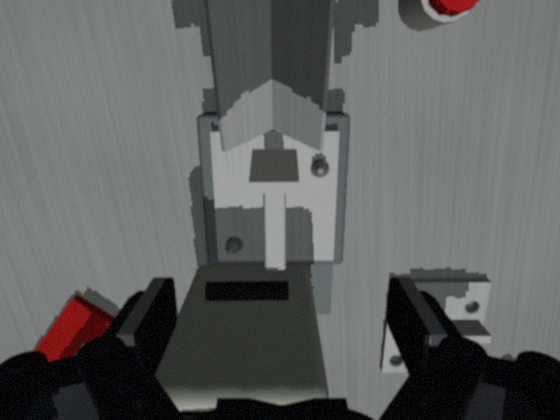

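View pics/s15a.png

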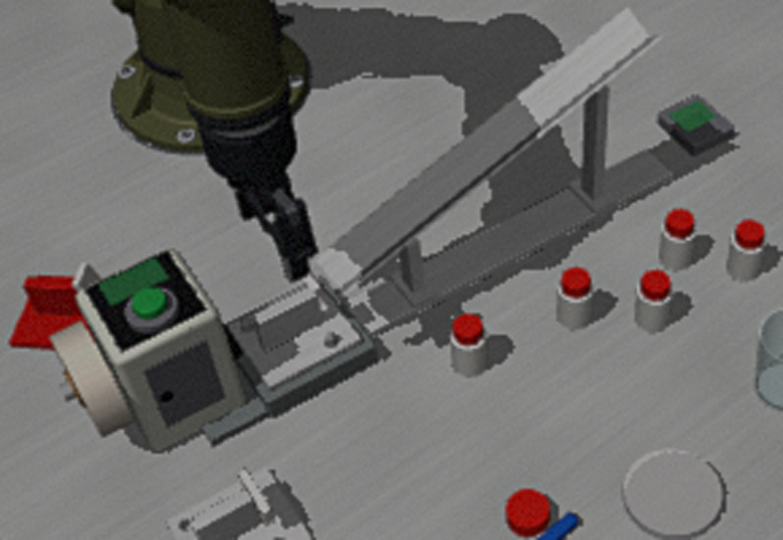

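View pics/t15.png

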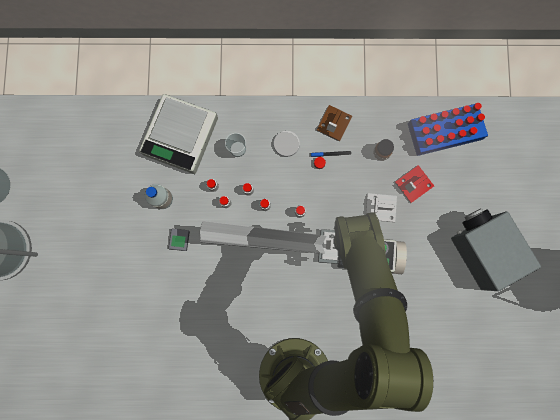

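>>> arm_command([
  {"dp": [0.0207, -0.0264, 0], "spin": 0},
  {"dp": [0.0207, -0.0264, 0], "spin": 0},
  {"dp": [0.0207, -0.0264, 0], "spin": 0},
  {"dp": [0.0207, -0.0264, 0], "spin": 0},
  {"dp": [0.0207, -0.0264, 0], "spin": 0},
  {"dp": [0, 0, 0], "spin": 0},
  {"dp": [0, 0, 0], "spin": 0},
])

```text
time_s: 21.75
tcp_pos: [0.5318, -0.0153, 0.1495]
ee_rot: [-3.141, 0.003, -0.086]
force: [-1.0, -0.4, -0.4]
grip_width: 0.085
```

```bash
cat >> h.py <<'E'
def caps(c,im,z=.062):
    hsv=cv2.cvtColor(im,cv2.COLOR_BGR2HSV)
    m=((hsv[...,0]<8)|(hsv[...,0]>172))&(hsv[...,1]>130)&(hsv[...,2]>40)
    n,l,st,ce=cv2.connectedComponentsWithStats(m.astype('uint8'))
    return [(ce[i].round(1),st[i,4],on(c,ce[i],z)[:2].round(4)) for i in range(1,n) if st[i,4]>30]
E
python3 - <<'E'
from h import *
c,im=shot('wrist','w16')
for k in caps(c,im): print(*k)
plan((.535,-.018,.028),-.09)
E
```

```text
[307.1  16.6] 1642 [0.5554 0.1003]
[285.5 209. ] 1517 [ 0.534  -0.0122]
[500.6 252.4] 1893 [ 0.6778 -0.0561]
tcp [ 0.5308 -0.0171  0.1495] yaw -0.088 tool d [0.0046 0.0005 0.1215] spin 0.002 j7 -0.52 t 21.8
```

View pics/w16.png

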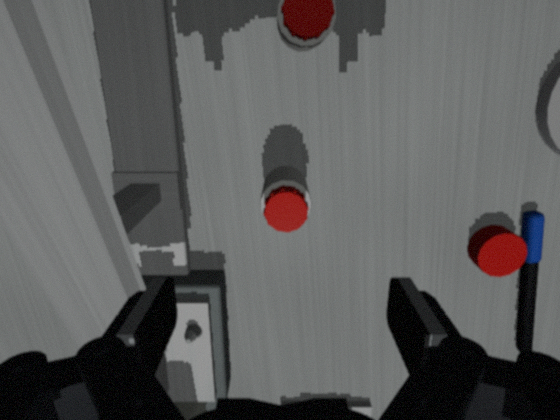

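>>> arm_command([
  {"dp": [0.0034, -0.0015, 0.02], "spin": 0},
  {"dp": [0, 0, 0.03], "spin": 0},
  {"dp": [0, 0, 0.03], "spin": 0},
  {"dp": [0, 0, 0.02], "spin": 0},
  {"dp": [0, 0, 0.015], "spin": 0},
  {"dp": [0, 0, 0.0065], "spin": 0},
  {"dp": [0, 0, 0], "spin": 0},
])

```text
time_s: 22.38
tcp_pos: [0.5334, -0.0176, 0.0281]
ee_rot: [3.141, 0.004, -0.091]
force: [0.1, 0.9, -0.1]
grip_width: 0.0852
```

>>> arm_command([
  {"dp": [0, 0, 0], "spin": 0},
  {"dp": [0, 0, 0], "spin": 0},
  {"dp": [0, 0, 0], "spin": 0},
  {"dp": [0, 0, 0], "spin": 0},
  {"dp": [0, 0, 0], "spin": 0},
], jaw=0.02, grip_force=25)

```text
time_s: 22.8
tcp_pos: [0.5359, -0.0164, 0.0307]
ee_rot: [3.141, -0.002, -0.09]
force: [-0.3, 0.3, 5.2]
grip_width: 0.0352
```

Run:
```python
from h import *
c,im=shot('wrist','w17')
s=arm.state();print(s['tcp_pos'],s['grip_width'],s['force'])
```

```text
[ 0.5358835  -0.0164207   0.03064554] 0.03518274203723543 [-0.72113971 -0.70234277  6.06116902]
```

View pics/w17.png

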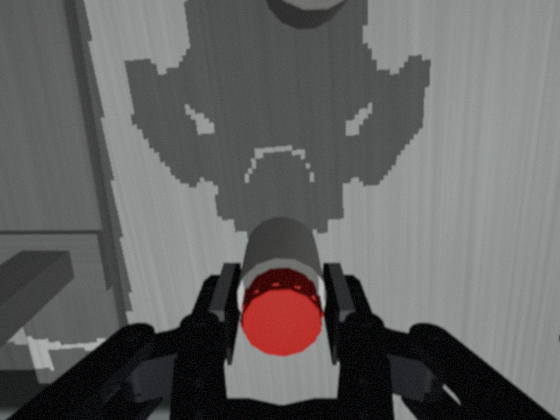

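>>> arm_command([
  {"dp": [0, 0, -0.02], "spin": 0},
  {"dp": [0, 0, -0.04], "spin": 0},
  {"dp": [0, 0, -0.04], "spin": 0},
  {"dp": [0, 0, -0.04], "spin": 0},
  {"dp": [-0.02, 0.003, -0.02], "spin": 0},
  {"dp": [-0.03, 0.003, 0], "spin": 0},
  {"dp": [-0.03, 0.003, 0], "spin": 0},
  {"dp": [-0.027, 0, 0], "spin": 0},
])

```text
time_s: 23.52
tcp_pos: [0.4261, -0.016, 0.19]
ee_rot: [3.141, -0.0, -0.091]
force: [0.3, -0.4, -1.2]
grip_width: 0.0349
```

>>> arm_command([
  {"dp": [0, 0, 0], "spin": 0},
  {"dp": [0, 0, 0], "spin": 0},
  {"dp": [0, 0, 0], "spin": 0},
])

```text
time_s: 23.77
tcp_pos: [0.4288, -0.0158, 0.1902]
ee_rot: [3.141, -0.002, -0.09]
force: [0.5, -0.8, -1.1]
grip_width: 0.0348
```

```bash
cat >> h.py <<'E'
def ch(x): return np.array([.4220+.0845*x,-.0855+.936*x,.065+.342*x])
E
python3 - <<'E'
from h import *
s=arm.state();print(s['tcp_pos'],s['grip_width'],s['force'])
p=ch(.075); plan((p[0],p[1],p[2]+.020+.0307),-.09)
c,im=shot('wrist','w18')
E
```

```text
[ 0.42879485 -0.01576482  0.19020411] 0.034762519671879 [ 0.45996347 -0.75300557 -1.06994444]
tcp [ 0.4288 -0.0158  0.1902] yaw -0.090 tool d [-0.0006 -0.0004  0.0489] spin -0.000 j7 -0.45 t 23.8
```

View pics/w18.png

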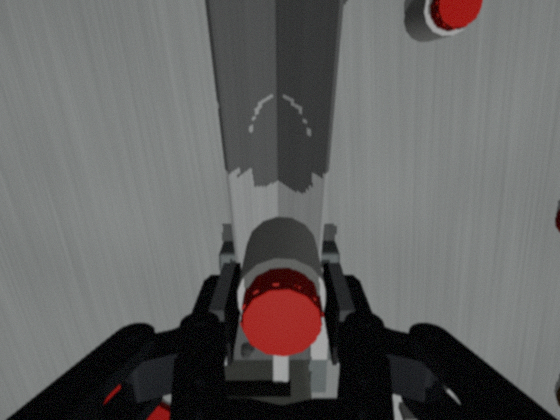

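>>> arm_command([
  {"dp": [0, 0, 0.015], "spin": 0},
  {"dp": [0, 0, 0.015], "spin": 0},
  {"dp": [0, 0, 0.01], "spin": 0},
  {"dp": [0, 0, 0.005], "spin": 0},
  {"dp": [0, 0, 0.003], "spin": 0},
  {"dp": [0, 0, 0], "spin": 0},
], grip_force=20)

```text
time_s: 24.32
tcp_pos: [0.4272, -0.0158, 0.1411]
ee_rot: [3.141, 0.003, -0.09]
force: [-3.5, -0.0, 2.2]
grip_width: 0.0344
```

>>> arm_command([
  {"dp": [0, 0, 0.003], "spin": 0},
  {"dp": [0, -0.001, 0.003], "spin": 0},
  {"dp": [0, -0.002, 0.003], "spin": 0},
  {"dp": [0, -0.002, 0.002], "spin": 0},
  {"dp": [0, 0, 0], "spin": 0},
])

```text
time_s: 24.73
tcp_pos: [0.4277, -0.011, 0.131]
ee_rot: [3.14, 0.001, -0.09]
force: [-5.2, -1.4, 6.6]
grip_width: 0.0349
```

Run:
```python
from h import *
s=arm.state();print(s['tcp_pos'],s['grip_width'],s['force'])
c,im=shot('wrist','w19')
```

```text
[ 0.42773432 -0.01095133  0.13104366] 0.03490941301949696 [-5.19804908 -1.39372711  6.61261481]
```

View pics/w19.png

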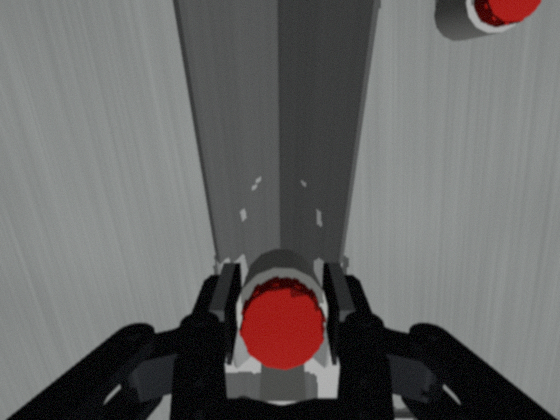

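>>> arm_command([
  {"dp": [0, -0.002, 0.001], "spin": 0},
  {"dp": [0, -0.002, 0.001], "spin": 0},
  {"dp": [0, 0, 0], "spin": 0},
])

```text
time_s: 25.03
tcp_pos: [0.428, -0.007, 0.1291]
ee_rot: [3.14, 0.001, -0.09]
force: [-5.6, -1.4, 5.4]
grip_width: 0.0345
```

>>> arm_command([
  {"dp": [0, 0, 0], "spin": 0},
  {"dp": [0, 0, 0], "spin": 0},
  {"dp": [0, 0, 0], "spin": 0},
  {"dp": [0, 0, 0], "spin": 0},
], jaw=0.085)

```text
time_s: 25.37
tcp_pos: [0.4295, -0.0065, 0.129]
ee_rot: [-3.141, -0.001, -0.09]
force: [0.5, -0.4, -0.5]
grip_width: 0.0815
```

Run:
```python
from h import *
s=arm.state();print(s['tcp_pos'],s['grip_width'],s['force'])
c,im=shot('wrist','w20')
c,im=shot('scene','s20'); crop(im,90,110,380,310,2.7,'s20a')
```

```text
[ 0.42951401 -0.00646595  0.12904414] 0.08147789813064613 [ 0.53222596 -0.41912634 -0.50067122]
```

View pics/w20.png

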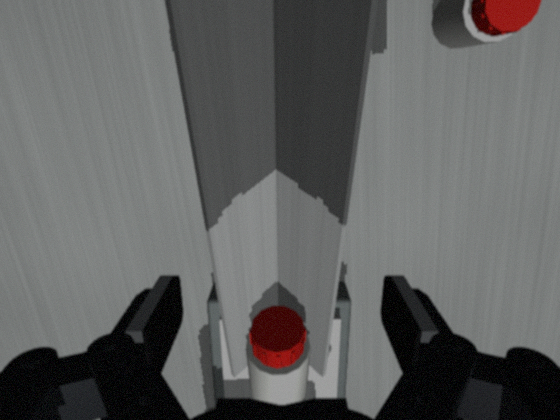

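View pics/s20a.png

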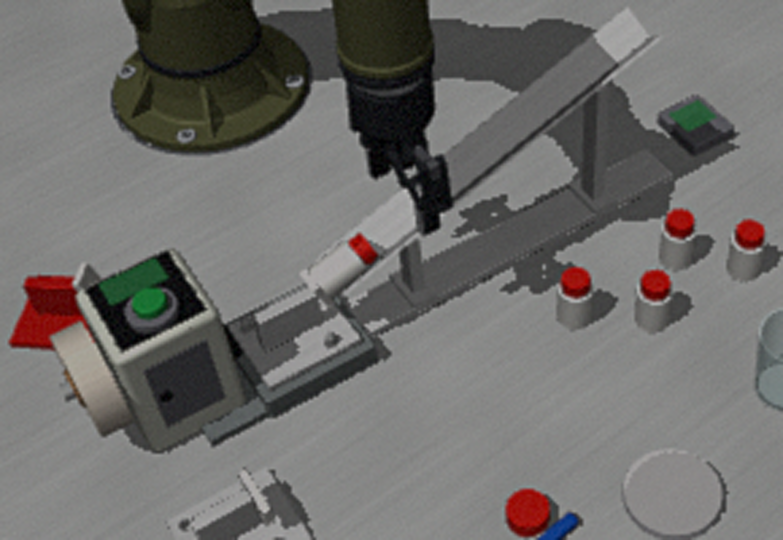

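>>> arm_command([
  {"dp": [0, 0, -0.03], "spin": 0},
  {"dp": [0, 0, -0.03], "spin": 0},
  {"dp": [0.0235, -0.0235, 0], "spin": 0},
  {"dp": [0.0235, -0.0235, 0], "spin": 0},
  {"dp": [0.0235, -0.0235, 0], "spin": 0},
  {"dp": [0.0235, -0.0235, 0], "spin": 0},
  {"dp": [0.0235, -0.0235, 0], "spin": 0},
  {"dp": [0, 0, 0.03], "spin": 0},
])

```text
time_s: 26.13
tcp_pos: [0.5637, 0.1067, 0.1632]
ee_rot: [-3.133, -0.012, -0.087]
force: [1.9, 1.3, 0.0]
grip_width: 0.0847
```

>>> arm_command([
  {"dp": [0, 0, 0], "spin": 0},
  {"dp": [0, 0, 0], "spin": 0},
])

```text
time_s: 26.3
tcp_pos: [0.5554, 0.0997, 0.1576]
ee_rot: [3.141, 0.004, -0.089]
force: [-0.3, 0.5, 0.6]
grip_width: 0.085
```

Run:
```python
from h import *
c,im=shot('wrist','w21')
for k in caps(c,im): print(*k)
plan((.557,.1,.0305),-.09)
c,im=shot('top','t21')
for k in caps(c,im): print(*k)
```

```text
[278.4   1.9] 118 [0.564  0.2251]
[358.9 106.7] 1740 [0.6085 0.1629]
[283.1 200.4] 1432 [0.5562 0.106 ]
tcp [0.5559 0.0995 0.1588] yaw -0.090 tool d [ 0.0013 -0.0006  0.1283] spin 0.000 j7 -0.73 t 26.4
[477.3 105.9] 39 [ 0.8911 -0.6168]
[466.9 108.5] 36 [ 0.8816 -0.5811]
[455.7 110.9] 35 [ 0.8731 -0.5429]
[444.5 113.5] 32 [ 0.864  -0.5049]
[433.5 116.5] 32 [ 0.8534 -0.4675]
[480.5 117. ] 46 [ 0.8523 -0.6258]
[422.5 119.2] 33 [ 0.8438 -0.4303]
[470.  119.3] 39 [ 0.8442 -0.5898]
[459. 122.] 37 [ 0.8345 -0.5525]
[436.9 127.2] 34 [ 0.8162 -0.4776]
[425.9 130. ] 36 [ 0.8062 -0.4404]
[472.7 130.5] 44 [ 0.805 -0.597]
[462.1 132.9] 39 [ 0.7968 -0.5614]
[451.1 135.5] 38 [ 0.7875 -0.5239]
[440.1 138.1] 35 [ 0.7787 -0.4869]
[429.1 141. ] 36 [ 0.7685 -0.4497]
[319.2 162.1] 103 [ 0.6947 -0.0817]
[415.9 183.4] 544 [ 0.624  -0.4009]
[210.8 183.1] 62 [0.6222 0.2778]
[223.6 200.2] 59 [0.5654 0.234 ]
[386.7 307.7] 609 [ 0.2196 -0.2951]
```

View pics/w21.png

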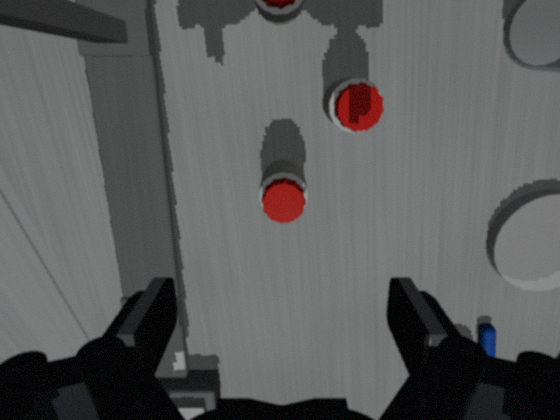

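>>> arm_command([
  {"dp": [0.0005, -0.0035, 0.02], "spin": 0},
  {"dp": [0, 0, 0.03], "spin": 0},
  {"dp": [0, 0, 0.03], "spin": 0},
  {"dp": [0, 0, 0.025], "spin": 0},
  {"dp": [0, 0, 0.015], "spin": 0},
  {"dp": [0, 0, 0.0075], "spin": 0},
  {"dp": [0, 0, 0], "spin": 0},
])

```text
time_s: 26.98
tcp_pos: [0.5569, 0.1025, 0.0311]
ee_rot: [3.141, 0.001, -0.091]
force: [0.5, -0.4, 0.1]
grip_width: 0.085
```

>>> arm_command([
  {"dp": [0, 0, 0], "spin": 0},
  {"dp": [0, 0, 0], "spin": 0},
  {"dp": [0, 0, 0], "spin": 0},
  {"dp": [0, 0, 0], "spin": 0},
  {"dp": [0, 0, 0], "spin": 0},
], jaw=0.02, grip_force=25)

```text
time_s: 27.4
tcp_pos: [0.5578, 0.1033, 0.0323]
ee_rot: [-3.141, -0.002, -0.09]
force: [-0.3, -0.7, 5.8]
grip_width: 0.0348
```

Run:
```python
from h import *
s=arm.state();print(s['tcp_pos'],s['grip_width'],s['force'])
c,im=shot('wrist','w22')
p=ch(.14); plan((p[0],p[1],p[2]+.020+s['tcp_pos'][2]),-.09)
```

```text
[0.55783612 0.10333856 0.03230911] 0.03484119860361315 [-0.34078305 -0.74435813  5.75721563]
tcp [0.5578 0.1033 0.0323] yaw -0.090 tool d [-0.1181  0.0687 -0.1331] spin -0.000 j7 -0.87 t 27.4
```

View pics/w22.png

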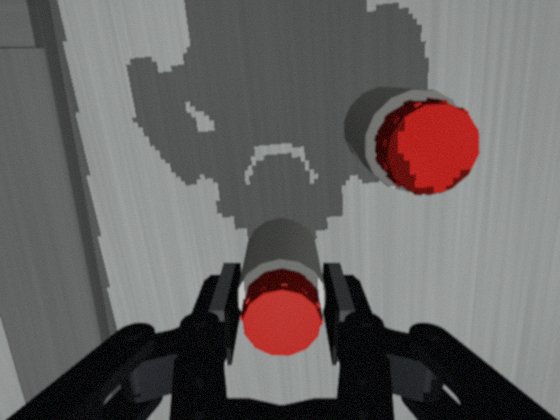

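>>> arm_command([
  {"dp": [0, 0, -0.025], "spin": 0},
  {"dp": [0, 0, -0.04], "spin": 0},
  {"dp": [0, 0, -0.04], "spin": 0},
  {"dp": [0, 0, -0.04], "spin": 0},
  {"dp": [-0.0295, 0.0172, -0.025], "spin": 0},
  {"dp": [-0.0295, 0.0172, 0], "spin": 0},
  {"dp": [-0.0295, 0.0172, 0], "spin": 0},
  {"dp": [-0.0295, 0.0172, 0], "spin": 0},
])

```text
time_s: 28.12
tcp_pos: [0.4325, 0.0451, 0.2012]
ee_rot: [3.141, -0.001, -0.09]
force: [0.2, -0.3, -0.5]
grip_width: 0.0348
```

>>> arm_command([
  {"dp": [0, 0, 0], "spin": 0},
  {"dp": [0, 0, 0], "spin": 0},
  {"dp": [0, 0, 0.01], "spin": 0},
  {"dp": [0, 0, 0.01], "spin": 0},
  {"dp": [0, 0, 0], "spin": 0},
], grip_force=20)

```text
time_s: 28.53
tcp_pos: [0.4337, 0.0458, 0.1788]
ee_rot: [-3.141, 0.003, -0.089]
force: [-0.7, 0.4, -0.8]
grip_width: 0.0348
```

Run:
```python
from h import *
s=arm.state();print(s['tcp_pos'],s['grip_width'],s['force'])
c,im=shot('wrist','w23')
p=ch(.14); plan((p[0],p[1],p[2]+.020+.0323),-.09)
```

```text
[0.43367277 0.04582864 0.17876856] 0.03484927112055281 [-0.72683673  0.4203018  -0.76201231]
tcp [0.4337 0.0461 0.1794] yaw -0.089 tool d [0.0002 0.0005 0.0142] spin 0.001 j7 -0.62 t 28.6
```

View pics/w23.png

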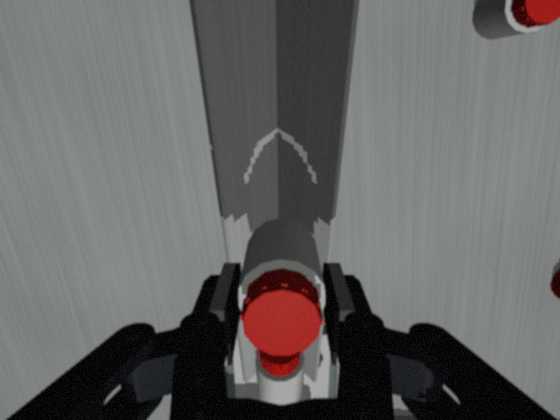

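>>> arm_command([
  {"dp": [0, 0, 0.007], "spin": 0},
  {"dp": [0, 0, 0.006], "spin": 0},
  {"dp": [0, 0, 0.004], "spin": 0},
  {"dp": [0, -0.001, 0.003], "spin": 0},
  {"dp": [0, -0.002, 0.003], "spin": 0},
  {"dp": [0, -0.003, 0.002], "spin": 0},
  {"dp": [0, -0.003, 0.001], "spin": 0},
  {"dp": [0, 0, 0], "spin": 0},
])

```text
time_s: 29.25
tcp_pos: [0.4334, 0.0546, 0.1542]
ee_rot: [3.14, 0.003, -0.089]
force: [-3.6, -0.6, 3.2]
grip_width: 0.035
```

>>> arm_command([
  {"dp": [0, 0, 0], "spin": 0},
  {"dp": [0, 0, 0], "spin": 0},
  {"dp": [0, 0, 0], "spin": 0},
  {"dp": [0, 0, 0], "spin": 0},
  {"dp": [0, 0, -0.01], "spin": 0},
  {"dp": [0, 0, -0.03], "spin": 0},
], jaw=0.085)

```text
time_s: 29.75
tcp_pos: [0.433, 0.0539, 0.1933]
ee_rot: [3.141, 0.006, -0.09]
force: [0.2, -0.1, 0.8]
grip_width: 0.0848
```

Run:
```python
from h import *
s=arm.state();print(s['tcp_pos'],s['grip_width'],s['force'])
c,im=shot('wrist','w24')
plan((.609,.158,.2),-.09)
for k in caps(c,im): print(*k)
```

```text
[0.43295436 0.05389323 0.19326975] 0.08478026277852485 [ 0.179299   -0.07669495  0.80795207]
tcp [0.4361 0.0557 0.1997] yaw -0.089 tool d [ 0.1632 -0.1172  0.0003] spin 0.001 j7 -0.61 t 29.8
[529.9  19. ] 1671 [0.6068 0.1604]
[281.4 296. ] 1836 [ 0.4235 -0.0362]
[554.8 292.8] 157 [ 0.6534 -0.0531]
[282.5 364.8] 171 [ 0.418  -0.1083]
```

View pics/w24.png

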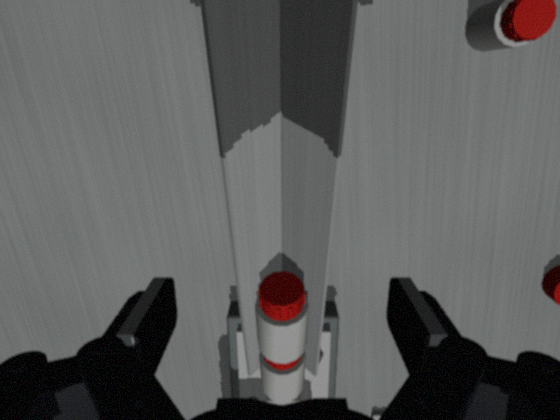

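>>> arm_command([
  {"dp": [0.0272, -0.0195, -0.015], "spin": 0},
  {"dp": [0.0272, -0.0195, 0], "spin": 0},
  {"dp": [0.0272, -0.0195, 0], "spin": 0},
  {"dp": [0.0272, -0.0195, 0], "spin": 0},
  {"dp": [0.0272, -0.0195, 0], "spin": 0},
  {"dp": [0.0272, -0.0195, 0.015], "spin": 0},
  {"dp": [0, 0, 0.03], "spin": 0},
  {"dp": [0, 0, 0.01], "spin": 0},
])

```text
time_s: 30.47
tcp_pos: [0.6076, 0.1569, 0.1519]
ee_rot: [-3.142, 0.003, -0.089]
force: [-0.8, -0.1, -0.1]
grip_width: 0.0849
```

>>> arm_command([
  {"dp": [0, 0, 0], "spin": 0},
  {"dp": [0, 0, 0], "spin": 0},
])

```text
time_s: 30.63
tcp_pos: [0.6071, 0.1557, 0.1554]
ee_rot: [3.141, 0.001, -0.09]
force: [-0.3, -1.1, 0.4]
grip_width: 0.085
```

Run:
```python
from h import *
c,im=shot('wrist','w25')
for k in caps(c,im): print(*k)
plan((.609,.1595,.0305),-.09)
```

```text
[288.5  11. ] 1042 [0.6214 0.2756]
[202.5  87. ] 1839 [0.566  0.2392]
[284.5 198.4] 1453 [0.6093 0.164 ]
tcp [0.6077 0.1559 0.1564] yaw -0.090 tool d [ 0.0009 -0.0037  0.1259] spin -0.000 j7 -0.79 t 30.7
```

View pics/w25.png

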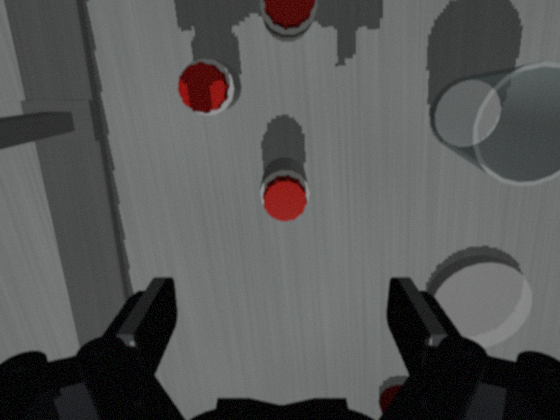

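>>> arm_command([
  {"dp": [0.001, -0.0053, 0.02], "spin": 0},
  {"dp": [0, 0, 0.03], "spin": 0},
  {"dp": [0, 0, 0.03], "spin": 0},
  {"dp": [0, 0, 0.025], "spin": 0},
  {"dp": [0, 0, 0.013], "spin": 0},
  {"dp": [0, 0, 0.0075], "spin": 0},
  {"dp": [0, 0, 0], "spin": 0},
])

```text
time_s: 31.27
tcp_pos: [0.6093, 0.1612, 0.0296]
ee_rot: [3.141, 0.0, -0.09]
force: [-0.3, 0.4, 0.2]
grip_width: 0.0852
```

>>> arm_command([
  {"dp": [0, 0, 0], "spin": 0},
  {"dp": [0, 0, 0], "spin": 0},
  {"dp": [0, 0, 0], "spin": 0},
  {"dp": [0, 0, 0], "spin": 0},
  {"dp": [0, 0, 0], "spin": 0},
], jaw=0.02, grip_force=25)

```text
time_s: 31.68
tcp_pos: [0.6099, 0.1618, 0.0305]
ee_rot: [-3.141, -0.002, -0.09]
force: [-0.5, -0.5, 5.3]
grip_width: 0.035
```

Run:
```python
from h import *
s=arm.state();print(s['tcp_pos'],s['grip_width'],s['force'])
c,im=shot('wrist','w26')
p=ch(.205); plan((p[0],p[1],p[2]+.020+s['tcp_pos'][2]),-.09)
```

```text
[0.60987506 0.16176623 0.03047492] 0.03497191488080408 [-0.51088247 -0.5478422   5.27145215]
tcp [0.6099 0.1618 0.0305] yaw -0.090 tool d [-0.1647  0.0705 -0.1554] spin -0.000 j7 -0.90 t 31.7
```

View pics/w26.png

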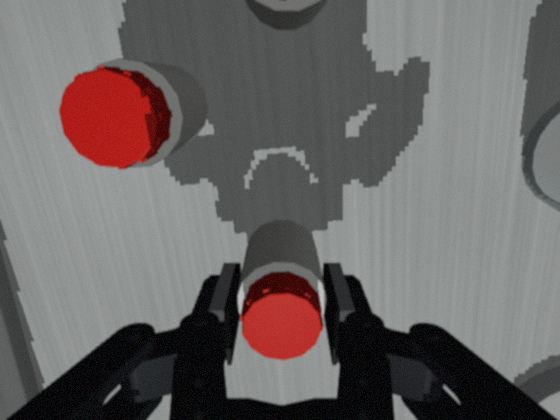

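>>> arm_command([
  {"dp": [0, 0, -0.03], "spin": 0},
  {"dp": [0, 0, -0.04], "spin": 0},
  {"dp": [0, 0, -0.04], "spin": 0},
  {"dp": [0, 0, -0.04], "spin": 0},
  {"dp": [0, 0, -0.035], "spin": 0},
  {"dp": [-0.033, 0.0141, -0.005], "spin": 0},
  {"dp": [-0.033, 0.0141, 0], "spin": 0},
  {"dp": [-0.033, 0.0141, 0], "spin": 0},
])

```text
time_s: 32.4
tcp_pos: [0.5058, 0.1284, 0.22]
ee_rot: [-3.141, -0.001, -0.09]
force: [-0.1, 0.2, -1.4]
grip_width: 0.0352
```

>>> arm_command([
  {"dp": [-0.033, 0.0141, 0], "spin": 0},
  {"dp": [-0.0327, 0.0141, 0], "spin": 0},
  {"dp": [0, 0, 0], "spin": 0},
  {"dp": [0, 0, 0.01], "spin": 0},
  {"dp": [0, 0, 0.01], "spin": 0},
  {"dp": [0, 0, 0], "spin": 0},
  {"dp": [0, 0, 0], "spin": 0},
], grip_force=20)

```text
time_s: 32.98
tcp_pos: [0.4392, 0.1065, 0.1984]
ee_rot: [-3.141, 0.002, -0.089]
force: [0.4, -1.0, -0.2]
grip_width: 0.0352
```

Run:
```python
from h import *
s=arm.state();print(s['tcp_pos'],s['grip_width'],s['force'])
c,im=shot('wrist','w27')
p=ch(.205); plan((p[0],p[1],p[2]+.020+.0305),-.09)
```

```text
[0.43918177 0.10651636 0.19840122] 0.035176769610268756 [ 0.43109637 -0.95043508 -0.20046993]
tcp [0.4393 0.1067 0.1988] yaw -0.089 tool d [0.     0.0003 0.0132] spin 0.001 j7 -0.74 t 33.0
```

View pics/w27.png

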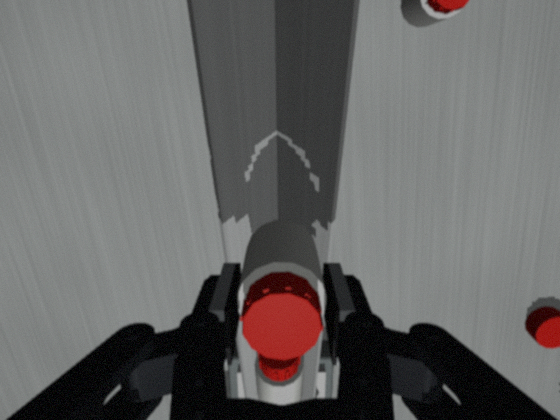

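>>> arm_command([
  {"dp": [0, 0, 0.007], "spin": 0},
  {"dp": [0, 0, 0.006], "spin": 0},
  {"dp": [0, 0, 0.003], "spin": 0},
  {"dp": [0, -0.001, 0.003], "spin": 0},
  {"dp": [0, -0.002, 0.003], "spin": 0},
  {"dp": [0, -0.003, 0.002], "spin": 0},
  {"dp": [0, -0.003, 0.001], "spin": 0},
  {"dp": [0, 0, 0], "spin": 0},
])

```text
time_s: 33.7
tcp_pos: [0.4385, 0.1151, 0.1737]
ee_rot: [3.14, 0.003, -0.089]
force: [-3.4, -0.6, 3.6]
grip_width: 0.0345
```

>>> arm_command([
  {"dp": [0, 0, 0], "spin": 0},
  {"dp": [0, 0, 0], "spin": 0},
  {"dp": [0, 0, 0], "spin": 0},
  {"dp": [0, 0, 0], "spin": 0},
  {"dp": [0, 0, -0.01], "spin": 0},
  {"dp": [0, 0, -0.03], "spin": 0},
  {"dp": [0, 0, -0.01], "spin": 0},
], jaw=0.085)

```text
time_s: 34.28
tcp_pos: [0.4407, 0.1161, 0.2275]
ee_rot: [-3.14, -0.003, -0.089]
force: [0.4, 0.6, 0.6]
grip_width: 0.0852
```

Run:
```python
from h import *
s=arm.state();print(s['tcp_pos'],s['grip_width'],s['force'])
c,im=shot('wrist','w28')
for k in caps(c,im): print(*k)
c,im=shot('top','t28')
c,im=shot('scene','s28')
plan((.566,.2365,.23),-.09)
```

```text
[0.44067603 0.11612169 0.22754321] 0.08523530743888294 [0.36521615 0.56515228 0.64742563]
[430.4  14.3] 1132 [0.5632 0.2358]
[277.1 291.4] 1638 [0.4269 0.01  ]
[531.9 320.9] 915 [ 0.6729 -0.0459]
[278.2 357.6] 162 [ 0.4209 -0.0669]
[278.6 395.7] 79 [ 0.4167 -0.1162]
tcp [0.4404 0.1152 0.2255] yaw -0.091 tool d [ 0.1141 -0.1322 -0.0042] spin -0.001 j7 -0.72 t 34.4
```

View pics/w28.png

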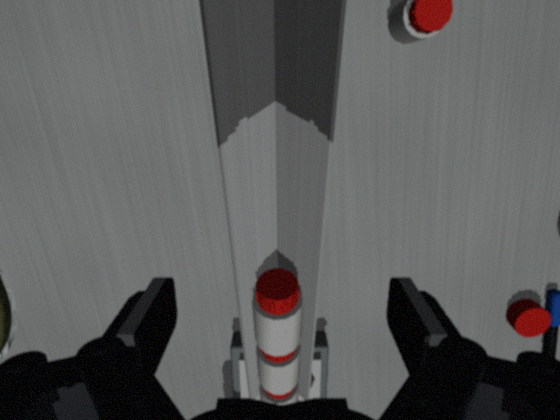

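View pics/s28.png

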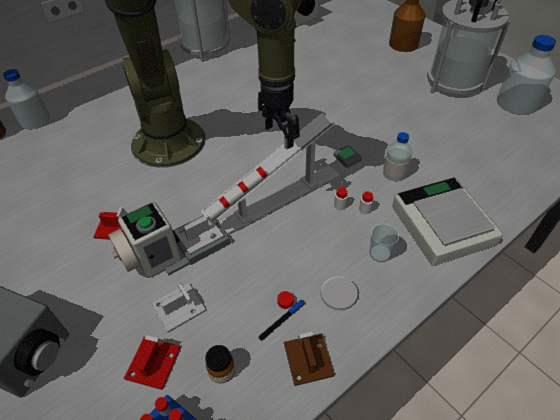

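>>> arm_command([
  {"dp": [0.0228, -0.0264, -0.02], "spin": 0},
  {"dp": [0.0228, -0.0264, 0], "spin": 0},
  {"dp": [0.0228, -0.0264, 0], "spin": 0},
  {"dp": [0.0228, -0.0264, 0], "spin": 0},
  {"dp": [0.0228, -0.0264, 0], "spin": 0},
  {"dp": [0, 0, 0.04], "spin": 0},
  {"dp": [0, 0, 0.04], "spin": 0},
  {"dp": [0, 0, 0.01], "spin": 0},
])

```text
time_s: 35.1
tcp_pos: [0.5624, 0.2346, 0.1476]
ee_rot: [3.137, 0.008, -0.089]
force: [-1.3, -1.2, -0.7]
grip_width: 0.0849
```

>>> arm_command([
  {"dp": [0, 0, 0], "spin": 0},
  {"dp": [0, 0, 0], "spin": 0},
])

```text
time_s: 35.27
tcp_pos: [0.565, 0.2362, 0.1547]
ee_rot: [3.141, 0.001, -0.09]
force: [-0.2, 1.2, 1.4]
grip_width: 0.0851
```

Run:
```python
from h import *
c,im=shot('wrist','w29')
for k in caps(c,im): print(*k)
plan((.566,.2365,.0305),-.09)
```

```text
[364.8 132.5] 1713 [0.6212 0.2836]
[282.2 204.5] 1464 [0.5653 0.2407]
tcp [0.5657 0.2367 0.1561] yaw -0.090 tool d [1.000e-04 3.000e-04 1.256e-01] spin -0.000 j7 -0.96 t 35.3
```

View pics/w29.png

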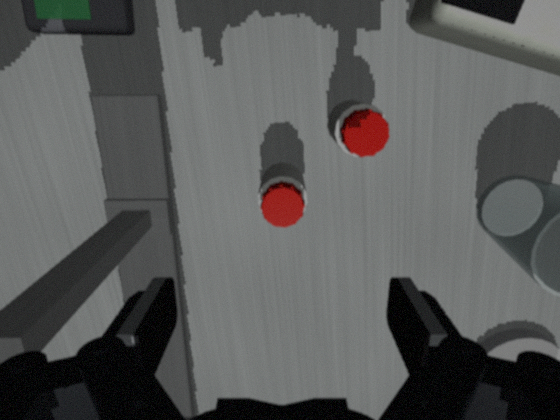

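>>> arm_command([
  {"dp": [0.0003, -0.0013, 0.02], "spin": 0},
  {"dp": [0, 0, 0.03], "spin": 0},
  {"dp": [0, 0, 0.03], "spin": 0},
  {"dp": [0, 0, 0.025], "spin": 0},
  {"dp": [0, 0, 0.013], "spin": 0},
  {"dp": [0, 0, 0.007], "spin": 0},
  {"dp": [0, 0, 0], "spin": 0},
])

```text
time_s: 35.9
tcp_pos: [0.566, 0.2377, 0.0298]
ee_rot: [-3.141, -0.001, -0.09]
force: [0.1, -0.9, 0.7]
grip_width: 0.0852
```

>>> arm_command([
  {"dp": [0, 0, 0], "spin": 0},
  {"dp": [0, 0, 0], "spin": 0},
  {"dp": [0, 0, 0], "spin": 0},
  {"dp": [0, 0, 0], "spin": 0},
  {"dp": [0, 0, 0], "spin": 0},
], jaw=0.02, grip_force=25)

```text
time_s: 36.32
tcp_pos: [0.5662, 0.2379, 0.0305]
ee_rot: [-3.141, -0.002, -0.09]
force: [0.2, -0.5, 5.8]
grip_width: 0.035
```

Run:
```python
from h import *
s=arm.state();print(s['tcp_pos'],s['grip_width'],s['force'])
c,im=shot('wrist','w30')
p=ch(.27); plan((p[0],p[1],p[2]+.020+s['tcp_pos'][2]),-.09)
```

```text
[0.56615272 0.23789199 0.03048176] 0.03497952751976425 [ 0.21560923 -0.49033798  5.7860557 ]
tcp [0.5662 0.2379 0.0305] yaw -0.090 tool d [-0.1142  0.0812 -0.1776] spin -0.000 j7 -1.07 t 36.4
```

View pics/w30.png

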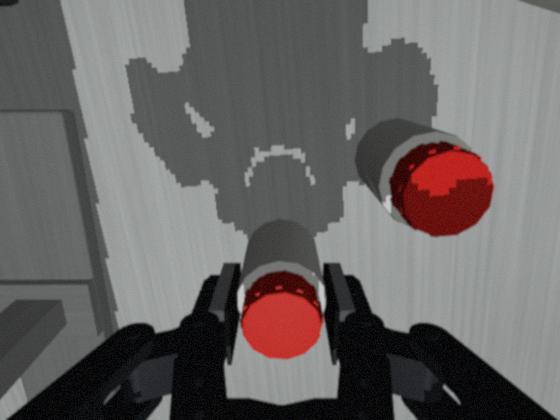

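>>> arm_command([
  {"dp": [0, 0, -0.03], "spin": 0},
  {"dp": [0, 0, -0.04], "spin": 0},
  {"dp": [0, 0, -0.04], "spin": 0},
  {"dp": [0, 0, -0.04], "spin": 0},
  {"dp": [0, 0, -0.04], "spin": 0},
  {"dp": [0, 0, -0.025], "spin": 0},
  {"dp": [-0.0286, 0.0203, -0.003], "spin": 0},
  {"dp": [-0.0286, 0.0203, 0], "spin": 0},
])

```text
time_s: 37.03
tcp_pos: [0.5055, 0.2036, 0.2492]
ee_rot: [-3.138, -0.003, -0.09]
force: [-0.9, -1.8, -0.4]
grip_width: 0.0349
```

>>> arm_command([
  {"dp": [-0.0286, 0.0203, 0], "spin": 0},
  {"dp": [-0.0286, 0.0203, 0], "spin": 0},
  {"dp": [0, 0, 0], "spin": 0},
  {"dp": [0, 0, 0.013], "spin": 0},
  {"dp": [0, 0, 0.013], "spin": 0},
  {"dp": [0, 0, 0], "spin": 0},
  {"dp": [0, 0, 0], "spin": 0},
], grip_force=20)

```text
time_s: 37.62
tcp_pos: [0.444, 0.1669, 0.2213]
ee_rot: [3.141, 0.001, -0.09]
force: [0.1, 0.1, -0.5]
grip_width: 0.0347
```

Run:
```python
from h import *
s=arm.state();print(s['tcp_pos'],s['grip_width'],s['force'])
c,im=shot('wrist','w31')
p=ch(.27); plan((p[0],p[1],p[2]+.020+.0305),-.09)
```

```text
[0.44403154 0.16692461 0.22132196] 0.034746475101385274 [ 0.10853771  0.14011328 -0.49661615]
tcp [0.4444 0.1673 0.2217] yaw -0.090 tool d [0.0004 0.     0.0139] spin 0.000 j7 -0.85 t 37.7
```

View pics/w31.png

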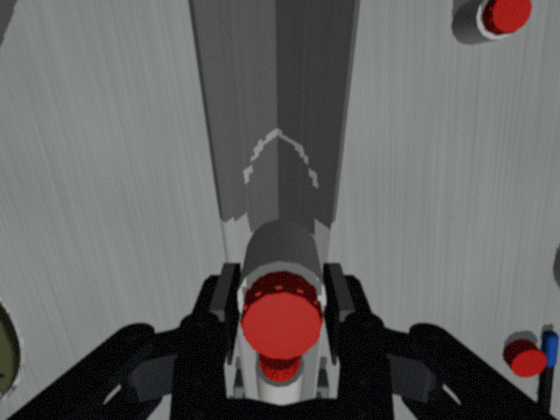

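>>> arm_command([
  {"dp": [0, 0, 0.007], "spin": 0},
  {"dp": [0, 0, 0.006], "spin": 0},
  {"dp": [0, 0, 0.004], "spin": 0},
  {"dp": [0, -0.001, 0.003], "spin": 0},
  {"dp": [0, -0.002, 0.003], "spin": 0},
  {"dp": [0, -0.003, 0.002], "spin": 0},
  {"dp": [0, -0.003, 0.001], "spin": 0},
  {"dp": [0, 0, 0], "spin": 0},
])

```text
time_s: 38.33
tcp_pos: [0.4438, 0.1761, 0.1949]
ee_rot: [3.14, 0.002, -0.089]
force: [-5.0, -0.9, 3.4]
grip_width: 0.0349
```

>>> arm_command([
  {"dp": [0, 0, 0], "spin": 0},
  {"dp": [0, 0, 0], "spin": 0},
  {"dp": [0, 0, 0], "spin": 0},
  {"dp": [0, 0, 0], "spin": 0},
  {"dp": [0, 0, -0.01], "spin": 0},
  {"dp": [0, 0, -0.03], "spin": 0},
  {"dp": [0, 0, -0.02], "spin": 0},
], jaw=0.085)

```text
time_s: 38.92
tcp_pos: [0.4452, 0.1764, 0.2574]
ee_rot: [-3.141, 0.0, -0.089]
force: [0.4, 0.5, 0.4]
grip_width: 0.0853
```

Run:
```python
from h import *
s=arm.state();print(s['tcp_pos'],s['grip_width'],s['force'])
c,im=shot('wrist','w32')
for k in caps(c,im): print(*k)
plan((.622,.281,.25),-.09)
```

```text
[0.44516318 0.1763953  0.25740587] 0.08525597888735686 [0.42740366 0.52157712 0.37063338]
[480.5  32. ] 1127 [0.6201 0.2823]
[278.5 287.4] 1521 [0.4308 0.0563]
[507.7 347. ] 698 [ 0.6759 -0.0413]
[279.3 351.9] 156 [ 0.4242 -0.0251]
[280.  389.4] 83 [ 0.4202 -0.0777]
tcp [0.4467 0.1776 0.2609] yaw -0.089 tool d [ 0.1653 -0.1186  0.0121] spin 0.001 j7 -0.83 t 39.0
```

View pics/w32.png

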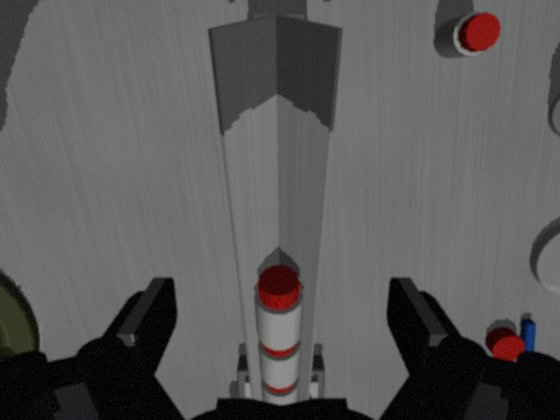

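>>> arm_command([
  {"dp": [0.0276, -0.0199, 0], "spin": 0},
  {"dp": [0.0276, -0.0199, 0], "spin": 0},
  {"dp": [0.0276, -0.0199, 0], "spin": 0},
  {"dp": [0.0276, -0.0199, 0], "spin": 0},
  {"dp": [0.0276, -0.0199, 0.02], "spin": 0},
  {"dp": [0.0276, -0.0199, 0.03], "spin": 0},
  {"dp": [0, 0, 0.03], "spin": 0},
  {"dp": [0, 0, 0.02], "spin": 0},
])

```text
time_s: 39.63
tcp_pos: [0.6188, 0.2791, 0.1546]
ee_rot: [3.141, 0.003, -0.09]
force: [-0.4, -0.4, -0.2]
grip_width: 0.0853
```

>>> arm_command([
  {"dp": [0, 0, 0], "spin": 0},
  {"dp": [0, 0, 0], "spin": 0},
])

```text
time_s: 39.8
tcp_pos: [0.6182, 0.2782, 0.1576]
ee_rot: [3.141, 0.002, -0.09]
force: [-1.0, -0.0, 0.7]
grip_width: 0.0851
```

Run:
```python
from h import *
c,im=shot('wrist','w33')
for k in caps(c,im): print(*k)
plan((.622,.281,.0305),-.09)
```

```text
[287.4 200.2] 1442 [0.6221 0.2845]
tcp [0.6188 0.2788 0.1592] yaw -0.090 tool d [ 0.0029 -0.0023  0.1287] spin -0.000 j7 -0.96 t 39.9
```

View pics/w33.png

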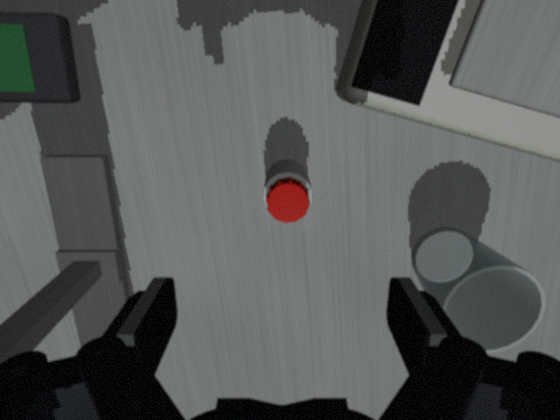

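>>> arm_command([
  {"dp": [0.003, -0.003, 0.02], "spin": 0},
  {"dp": [0, 0, 0.03], "spin": 0},
  {"dp": [0, 0, 0.03], "spin": 0},
  {"dp": [0, 0, 0.025], "spin": 0},
  {"dp": [0, 0, 0.014], "spin": 0},
  {"dp": [0, 0, 0.008], "spin": 0},
  {"dp": [0, 0, 0], "spin": 0},
])

```text
time_s: 40.43
tcp_pos: [0.6219, 0.2812, 0.0311]
ee_rot: [-3.142, -0.0, -0.09]
force: [-0.9, -0.4, 0.7]
grip_width: 0.085
```

>>> arm_command([
  {"dp": [0, 0, 0], "spin": 0},
  {"dp": [0, 0, 0], "spin": 0},
  {"dp": [0, 0, 0], "spin": 0},
  {"dp": [0, 0, 0], "spin": 0},
  {"dp": [0, 0, 0], "spin": 0},
], jaw=0.02, grip_force=25)

```text
time_s: 40.85
tcp_pos: [0.6223, 0.2817, 0.0321]
ee_rot: [-3.141, -0.002, -0.09]
force: [-0.4, -0.8, 5.7]
grip_width: 0.0347
```

Run:
```python
from h import *
s=arm.state();print(s['tcp_pos'],s['grip_width'],s['force'])
c,im=shot('wrist','w34')
p=ch(.335); plan((p[0],p[1],p[2]+.020+s['tcp_pos'][2]),-.09)
```

```text
[0.62230103 0.28166249 0.0321067 ] 0.03474806582241726 [-0.43835872 -0.76361002  5.68704973]
tcp [0.6223 0.2817 0.0321] yaw -0.090 tool d [-0.1661  0.0687 -0.1999] spin -0.000 j7 -1.04 t 40.9
```

View pics/w34.png

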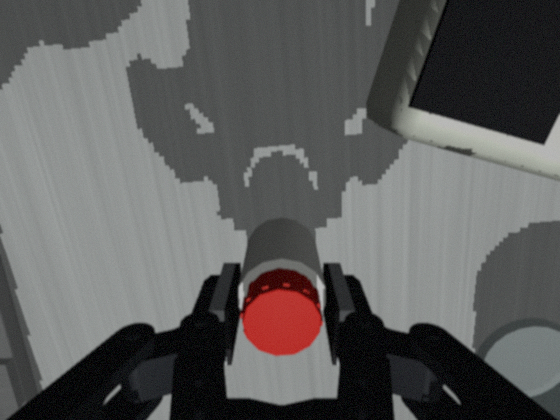

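>>> arm_command([
  {"dp": [0, 0, -0.03], "spin": 0},
  {"dp": [0, 0, -0.04], "spin": 0},
  {"dp": [0, 0, -0.04], "spin": 0},
  {"dp": [0, 0, -0.04], "spin": 0},
  {"dp": [0, 0, -0.04], "spin": 0},
  {"dp": [0, 0, -0.035], "spin": 0},
  {"dp": [-0.0332, 0.0137, -0.015], "spin": 0},
  {"dp": [-0.0332, 0.0137, 0], "spin": 0},
])

```text
time_s: 41.57
tcp_pos: [0.5543, 0.2618, 0.2748]
ee_rot: [-3.136, -0.005, -0.091]
force: [-1.0, 0.7, -0.4]
grip_width: 0.0347
```

>>> arm_command([
  {"dp": [-0.0332, 0.0137, 0], "spin": 0},
  {"dp": [-0.0332, 0.0137, 0], "spin": 0},
  {"dp": [-0.0332, 0.0137, 0], "spin": 0},
  {"dp": [0, 0, 0], "spin": 0},
  {"dp": [0, 0, 0.013], "spin": 0},
  {"dp": [0, 0, 0.013], "spin": 0},
  {"dp": [0, 0, 0], "spin": 0},
  {"dp": [0, 0, 0], "spin": 0},
], grip_force=20)

```text
time_s: 42.23
tcp_pos: [0.45, 0.2278, 0.2447]
ee_rot: [3.141, 0.001, -0.09]
force: [0.3, 0.2, -1.3]
grip_width: 0.035
```

Run:
```python
from h import *
s=arm.state();print(s['tcp_pos'],s['grip_width'],s['force'])
c,im=shot('wrist','w35')
p=ch(.335); plan((p[0],p[1],p[2]+.020+.0321),-.09)
```

```text
[0.44997414 0.22784683 0.24474289] 0.03501968250227131 [ 0.34132266  0.18864553 -1.31007587]
tcp [0.4503 0.2282 0.2452] yaw -0.090 tool d [0.0001 0.0002 0.0135] spin 0.000 j7 -0.96 t 42.3
```

View pics/w35.png

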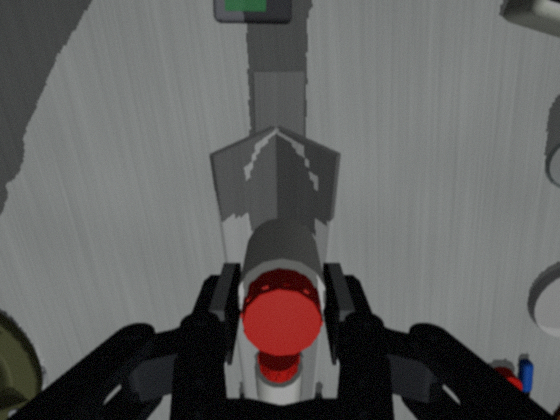

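>>> arm_command([
  {"dp": [0, 0, 0.007], "spin": 0},
  {"dp": [0, 0, 0.006], "spin": 0},
  {"dp": [0, 0, 0.004], "spin": 0},
  {"dp": [0, -0.001, 0.003], "spin": 0},
  {"dp": [0, -0.002, 0.003], "spin": 0},
  {"dp": [0, -0.003, 0.002], "spin": 0},
  {"dp": [0, -0.003, 0.001], "spin": 0},
  {"dp": [0, 0, 0], "spin": 0},
])

```text
time_s: 42.95
tcp_pos: [0.4495, 0.2373, 0.2184]
ee_rot: [3.141, 0.003, -0.089]
force: [-5.1, -1.6, 3.3]
grip_width: 0.0351
```

>>> arm_command([
  {"dp": [0, 0, 0], "spin": 0},
  {"dp": [0, 0, 0], "spin": 0},
  {"dp": [0, 0, 0], "spin": 0},
  {"dp": [0, 0, 0], "spin": 0},
  {"dp": [0, 0, -0.01], "spin": 0},
  {"dp": [0, 0, -0.03], "spin": 0},
  {"dp": [0, 0, -0.03], "spin": 0},
  {"dp": [0, 0, 0], "spin": 0},
], jaw=0.085)

```text
time_s: 43.62
tcp_pos: [0.4526, 0.2392, 0.2946]
ee_rot: [-3.137, -0.007, -0.09]
force: [1.0, 0.2, -0.2]
grip_width: 0.0849
```

Run:
```python
from h import *
s=arm.state();print(s['tcp_pos'],s['grip_width'],s['force'])
c,im=shot('wrist','w36')
for k in caps(c,im): print(*k)
c,im=shot('top','t36')
c,im=shot('scene','s36'); crop(im,90,110,380,310,2.7,'s36a')
```

```text
[0.4526305  0.23915032 0.29463491] 0.08486828061361694 [ 0.99337348  0.15446131 -0.23552635]
[275.  282.7] 1348 [0.4342 0.1044]
[276.1 344.1] 163 [0.4274 0.0198]
[276.8 381.2] 82 [ 0.423  -0.0365]
```

View pics/w36.png

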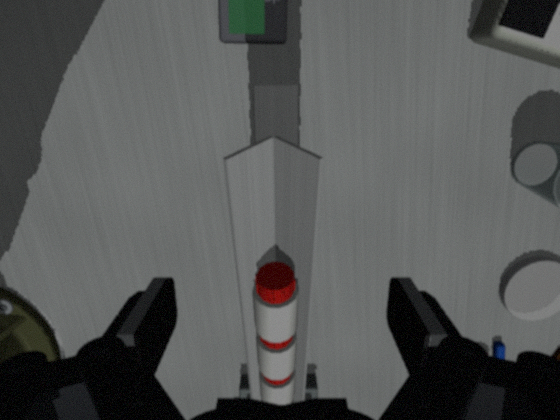

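View pics/s36a.png

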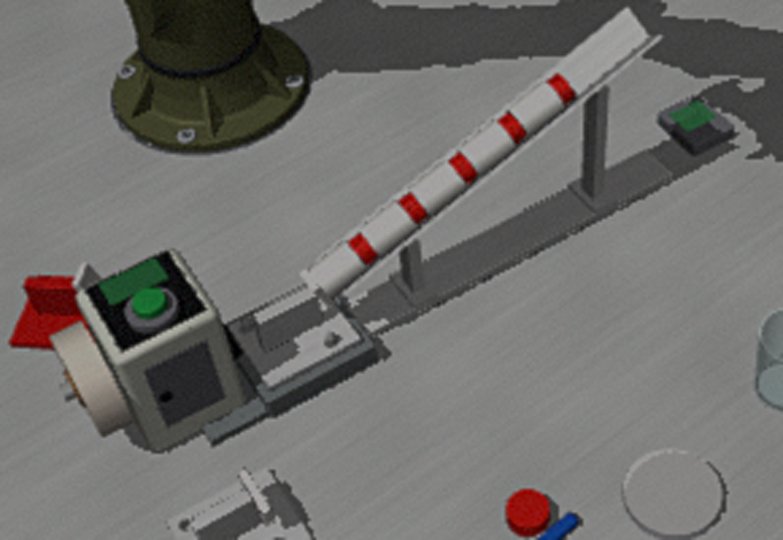

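View pics/t36.png

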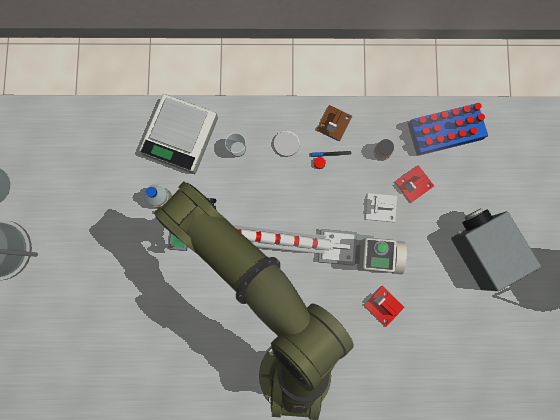

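Run:
```python
from h import *
t=arm.calibration('top');s=arm.calibration('scene')
def green(n,lo):
    im=cv2.imread(f'pics/{n}.png'); hsv=cv2.cvtColor(im,cv2.COLOR_BGR2HSV)
    m=((hsv[...,0]>45)&(hsv[...,0]<80)&(hsv[...,1]>120)&(hsv[...,2]>lo)).astype('uint8')
    k,l,st,ce=cv2.connectedComponentsWithStats(m)
    return [(ce[i].round(1),st[i]) for i in range(1,k) if st[i,4]>15]
for n in ('t36','s36'): print(n,green(n,110))
```

```text
t36 [(array([161.6, 152.1]), array([151, 145,  22,  15, 159], dtype=int32)), (array([176.6, 242.1]), array([171, 236,  13,  11,  84], dtype=int32)), (array([381.6, 247.4]), array([378, 244,   8,   8,  58], dtype=int32))]
s36 [(array([143.2, 222.6]), array([139, 220,  11,   6,  27], dtype=int32))]
```

Run:
```python
from h import *
t=arm.calibration('top');s=arm.calibration('scene')
print(tri(t,(381.6,247.4),s,(146.3,220.5)), on(t,(381.6,247.4),.19))
p=on(t,(381.6,247.4),.19)
plan((p[0],p[1],.3),-.09)
```

```text
(array([ 0.40744287, -0.25831635,  0.17191735]), np.float64(0.008273755283689796)) [ 0.40483392 -0.25875742  0.19      ]
tcp [0.4511 0.2369 0.2893] yaw -0.090 tool d [-0.0014  0.4978 -0.0108] spin -0.000 j7 -0.94 t 43.8
```

>>> arm_command([
  {"dp": [0, 0.03, -0.02], "spin": 0},
  {"dp": [0, 0.04, -0.01], "spin": 0},
  {"dp": [0, 0.04, 0], "spin": 0},
  {"dp": [0, 0.04, 0], "spin": 0},
  {"dp": [0, 0.04, 0], "spin": 0},
  {"dp": [0, 0.04, 0], "spin": 0},
  {"dp": [0, 0.04, 0], "spin": 0},
  {"dp": [0, 0.04, 0], "spin": 0},
], jaw=0)

```text
time_s: 44.43
tcp_pos: [0.4219, -0.0738, 0.3183]
ee_rot: [3.141, 0.001, -0.09]
force: [1.1, -0.6, -0.3]
grip_width: 0.0001
```

>>> arm_command([
  {"dp": [0, 0.04, 0], "spin": 0},
  {"dp": [0, 0.04, 0], "spin": 0},
  {"dp": [0, 0.04, 0], "spin": 0},
  {"dp": [0, 0.04, 0], "spin": 0},
  {"dp": [0, 0.025, 0], "spin": 0},
  {"dp": [0, 0, 0], "spin": 0},
  {"dp": [0, 0, 0], "spin": 0},
  {"dp": [0, 0, 0], "spin": 0},
])

```text
time_s: 45.1
tcp_pos: [0.4063, -0.2551, 0.3182]
ee_rot: [-3.14, 0.001, -0.089]
force: [0.9, -0.1, -0.4]
grip_width: 0.0003
```

Run:
```python
from h import *
plan((.405,-.2588,.2),-.09)
c,im=shot('wrist','w37')
hsv=cv2.cvtColor(im,cv2.COLOR_BGR2HSV)
m=((hsv[...,0]>45)&(hsv[...,0]<80)&(hsv[...,1]>150)&(hsv[...,2]>60)).astype('uint8')
k,l,st,ce=cv2.connectedComponentsWithStats(m)
for i in range(1,k):
    if st[i,4]>50: print(ce[i].round(1),st[i],[on(c,ce[i],z).round(4) for z in (.18,.19,.195)])
```

```text
tcp [ 0.4063 -0.2551  0.3182] yaw -0.089 tool d [-0.0009  0.004   0.1182] spin 0.001 j7 0.24 t 45.1
[281.  191.3] [264 176  35  32 855] [array([ 0.4054, -0.2546,  0.18  ]), array([ 0.4057, -0.2516,  0.19  ]), array([ 0.4058, -0.2501,  0.195 ])]
```

View pics/w37.png

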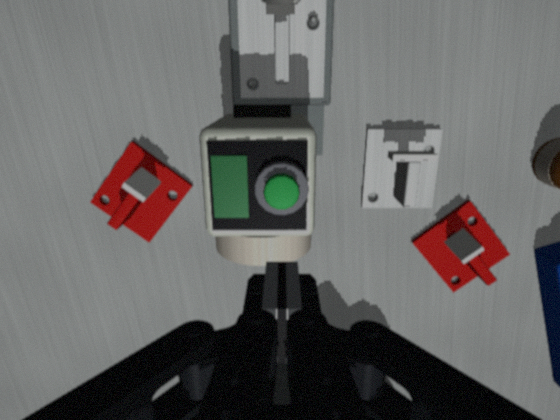

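>>> arm_command([
  {"dp": [-0.001, 0.001, 0.03], "spin": 0},
  {"dp": [0, 0, 0.03], "spin": 0},
  {"dp": [0, 0, 0.025], "spin": 0},
  {"dp": [0, 0, 0.015], "spin": 0},
  {"dp": [0, 0, 0], "spin": 0},
  {"dp": [0, 0, 0], "spin": 0},
])

```text
time_s: 45.65
tcp_pos: [0.4055, -0.2556, 0.2189]
ee_rot: [-3.141, 0.001, -0.088]
force: [0.6, 1.1, 0.5]
grip_width: 0.0001
```

Run:
```python
from h import *
plan((.405,-.256,.2),-.09)
c,im=shot('wrist','w38')
c,im=shot('scene','s38'); crop(im,90,150,290,290,4,'s38a')
```

```text
tcp [ 0.4055 -0.2556  0.2189] yaw -0.088 tool d [-0.0005  0.0005  0.0189] spin 0.002 j7 0.17 t 45.6
```

View pics/w38.png

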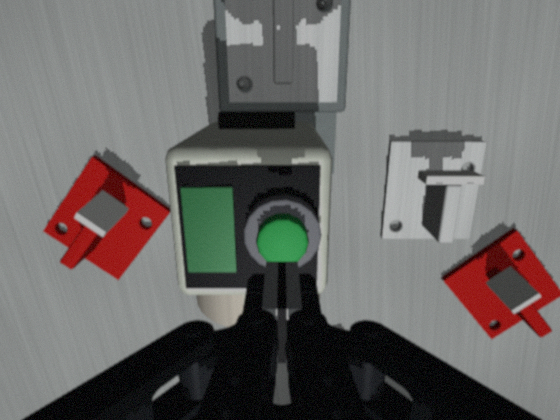

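View pics/s38a.png

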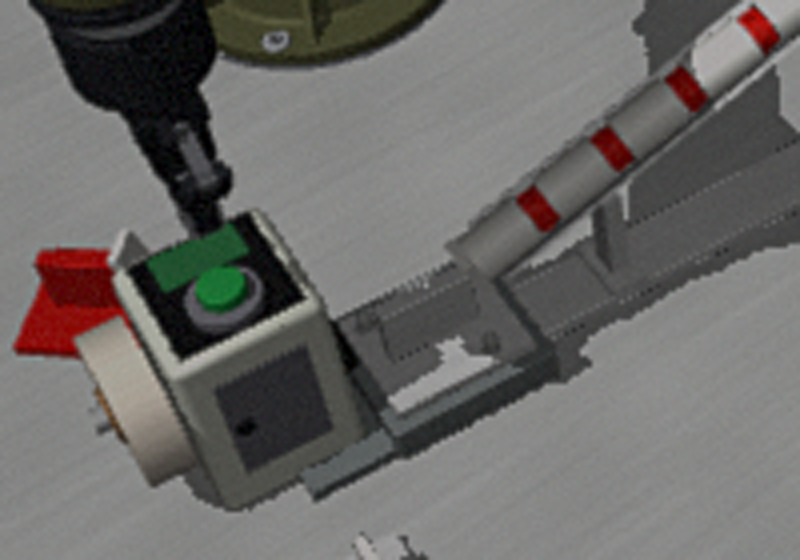

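Run:
```python
from h import *
s=arm.calibration('scene');t=arm.calibration('top');w=arm.calibration('wrist')
print('tcp',(proj(s,arm.state()['tcp_pos'])-[90,150])*4)
for z in (.18,.19,.2): print(z,(proj(s,(.405,-.256,z))-[90,150])*4,'wrist',proj(w,(.405,-.256,z)),'top',proj(t,(.405,-.256,z)))
im=cv2.imread('pics/w38.png');hsv=cv2.cvtColor(im,cv2.COLOR_BGR2HSV)
m=((hsv[...,0]>45)&(hsv[...,0]<80)&(hsv[...,1]>150)&(hsv[...,2]>60)).astype('uint8')
k,l,st,ce=cv2.connectedComponentsWithStats(m)
for i in range(1,k):
    if st[i,4]>50: print(ce[i],st[i])
im=cv2.imread('pics/w37.png'); crop(im,190,110,330,280,4,'w37a')
```

```text
tcp [199.58243524 226.16908321]
0.18 [216.1029661  269.63121914] wrist [279.76485161 243.07827442] top [380.05693378 247.52688994]
0.19 [211.96678305 258.59766684] wrist [279.72664476 251.24001796] top [380.67715987 247.34045887]
0.2 [207.77132312 247.40598939] wrist [279.68445343 260.2529284 ] top [381.30571088 247.15152546]
[281.85382263 239.87400612] [ 257  219   51   44 1635]
```

View pics/w37a.png

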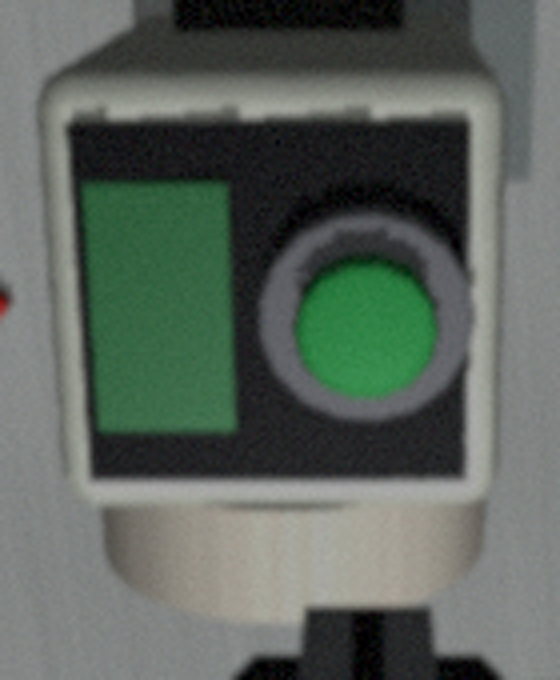

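Run:
```python
from h import *
s=arm.calibration('scene');t=arm.calibration('top');w=arm.calibration('wrist')
print(on(w,(281.85,240),.16),on(t,(381.6,247.4),.16),on(s,(90+220/4,150+285/4),.16))
print(tri(w,(281.85,240),t,(381.6,247.4)),tri(w,(281.85,240),s,(145,221.3)))
plan((.406,-.2585,.17),-.09)
```

```text
[ 0.40555241 -0.26324413  0.16      ] [ 0.40653774 -0.26445381  0.16      ] [ 0.39913394 -0.25561315  0.16      ]
(array([ 0.40606969, -0.26473904,  0.1572378 ]), np.float64(0.0013288599439191025)) (array([ 0.40646549, -0.25827277,  0.16912807]), np.float64(0.0019809764521724893))
tcp [ 0.4064 -0.2564  0.2201] yaw -0.089 tool d [-0.0003  0.002   0.0501] spin 0.001 j7 0.17 t 45.8
```

>>> arm_command([
  {"dp": [0, 0.006, 0.015], "spin": 0},
  {"dp": [0, 0, 0.015], "spin": 0},
  {"dp": [0, 0, 0.01], "spin": 0},
  {"dp": [0, 0, 0.006], "spin": 0},
  {"dp": [0, 0, 0], "spin": 0},
  {"dp": [0, 0, 0], "spin": 0},
])

```text
time_s: 46.25
tcp_pos: [0.4053, -0.2627, 0.1734]
ee_rot: [3.141, -0.0, -0.09]
force: [-0.0, 0.2, 0.3]
grip_width: -0.0002
```

Run:
```python
from h import *
plan((.406,-.2625,.165),-.09)
c,im=shot('wrist','w39'); crop(im,170,150,390,350,3.4,'w39a')
```

```text
tcp [ 0.4053 -0.2627  0.1734] yaw -0.090 tool d [ 0.0007 -0.0003  0.0084] spin 0.000 j7 0.13 t 46.2
```

View pics/w39a.png

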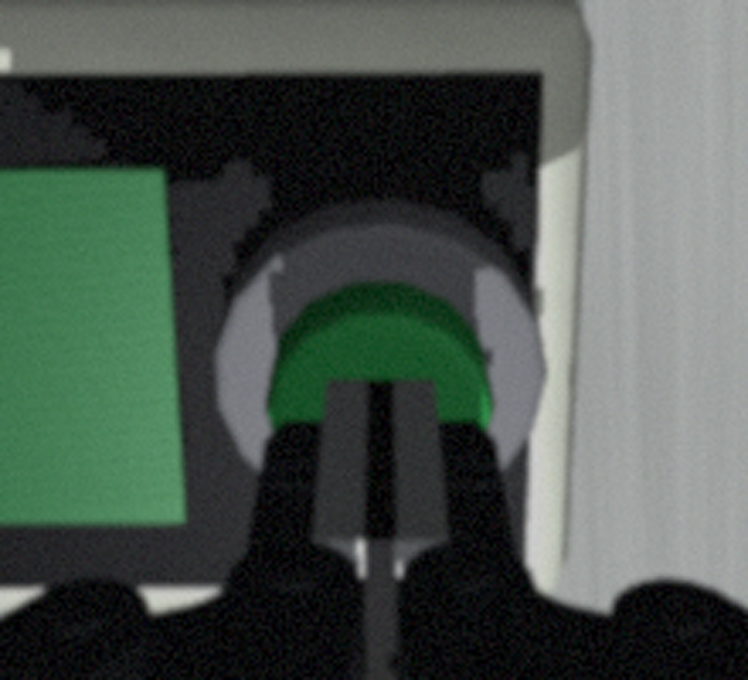

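Over the button. Press slowly.

>>> arm_command([
  {"dp": [0, 0, 0.004], "spin": 0},
  {"dp": [0, 0, 0.003], "spin": 0},
  {"dp": [0, 0, 0.003], "spin": 0},
  {"dp": [0, 0, 0.002], "spin": 0},
  {"dp": [0, 0, 0], "spin": 0},
  {"dp": [0, 0, 0], "spin": 0},
])

```text
time_s: 46.8
tcp_pos: [0.406, -0.2632, 0.1653]
ee_rot: [3.137, -0.003, -0.09]
force: [-12.1, 7.0, 49.4]
grip_width: 0.0002
```

>>> arm_command([
  {"dp": [0, 0, -0.002], "spin": 0},
  {"dp": [0, 0, 0], "spin": 0},
])

```text
time_s: 46.97
tcp_pos: [0.4059, -0.2632, 0.1656]
ee_rot: [3.139, -0.003, -0.09]
force: [-7.7, 4.2, 32.1]
grip_width: 0.0003
```

Run:
```python
from h import *
s=arm.state();print(s['tcp_pos'],s['force'])
c,im=shot('wrist','w40'); crop(im,170,150,390,350,3.4,'w40a')
c,im=shot('scene','s40'); crop(im,90,150,290,290,4,'s40a')
```

```text
[ 0.40586566 -0.26316852  0.16562649] [-7.72155477  4.22030639 32.08556307]
```

View pics/w40a.png

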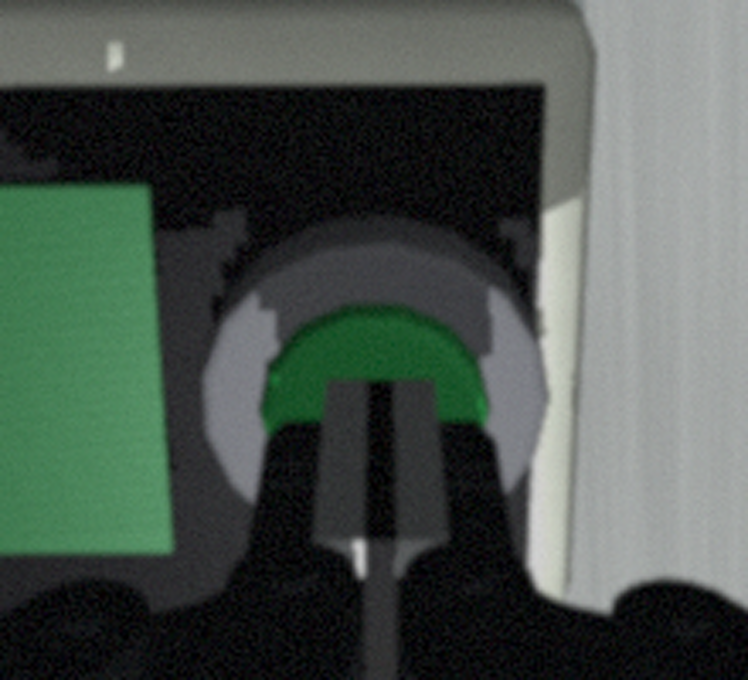

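View pics/s40a.png

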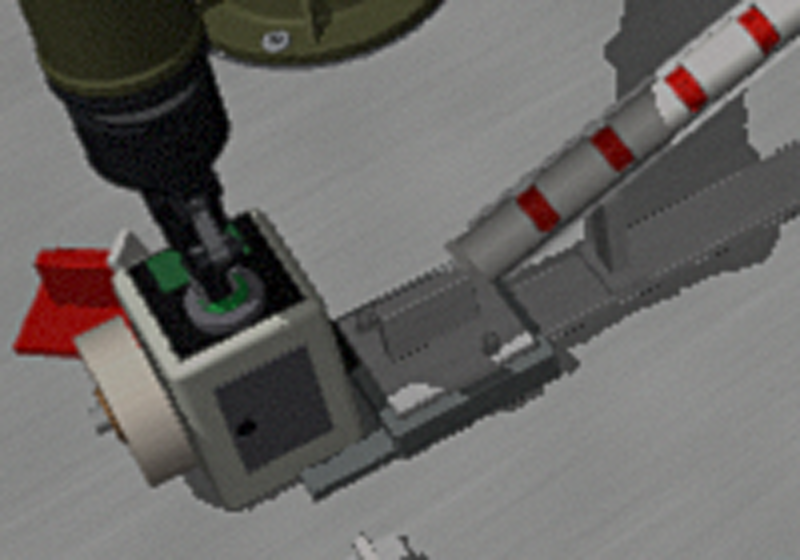

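>>> arm_command([
  {"dp": [0, 0, -0.01], "spin": 0},
  {"dp": [0, 0, -0.03], "spin": 0},
  {"dp": [0, 0, -0.04], "spin": 0},
  {"dp": [0, 0, -0.04], "spin": 0},
  {"dp": [0, 0, -0.03], "spin": 0},
  {"dp": [0, 0, 0], "spin": 0},
  {"dp": [0, 0, 0], "spin": 0},
])

```text
time_s: 47.65
tcp_pos: [0.4055, -0.2633, 0.3143]
ee_rot: [3.139, -0.003, -0.09]
force: [-0.3, -0.9, -1.7]
grip_width: -0.0
```

Run:
```python
from h import *
c,im=shot('wrist','w41'); 
c,im=shot('scene','s41'); crop(im,90,110,380,310,2.7,'s41a')
c,im=shot('top','t41')
s=arm.state();print(s['tcp_pos'],s['force'],s['time_s'])
```

```text
[ 0.404058   -0.26272134  0.31153337] [-0.32898887  0.40949098 -0.5949497 ] 47.8
```

View pics/w41.png

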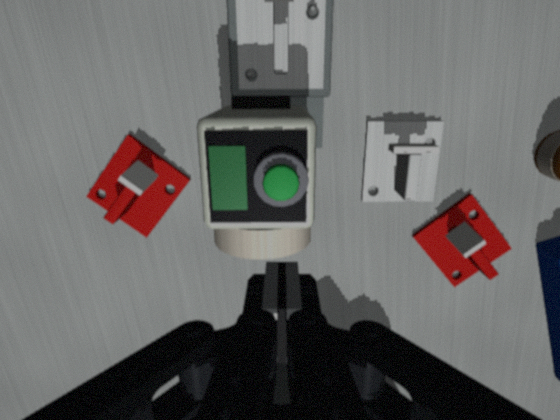

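View pics/s41a.png

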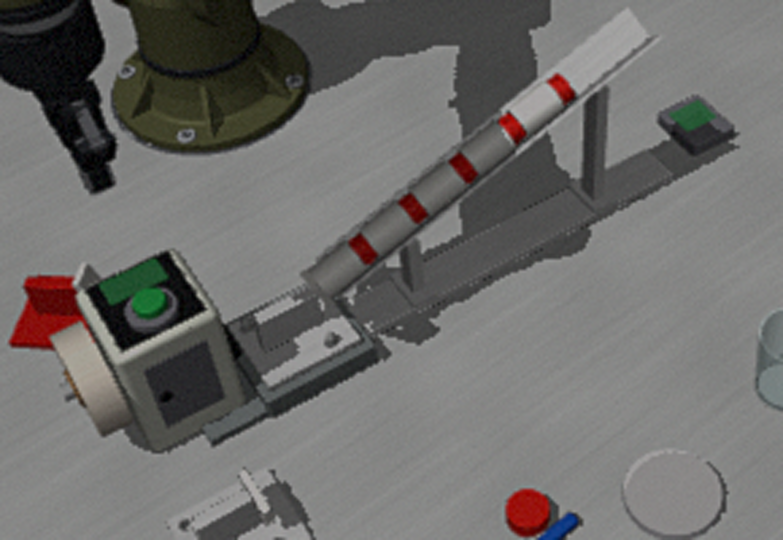

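View pics/t41.png

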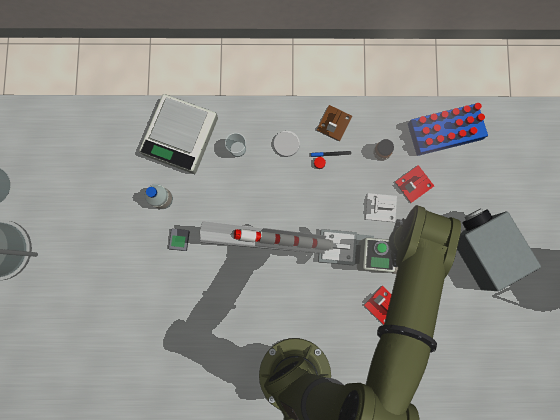

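Run:
```python
from cell import arm
print(arm.job_done())
```

```text
the job is handed in; nothing more can be done
None
```

The changeover is done and handed in at about 48 s. The old plate lies flat on the bench beside the labeller, and the new plate is seated on both pins. All five white bottles present lie end to end in the chute, caps uphill. The start button was pressed last.

- **Final pictures:** Both pins show through the new plate's holes, and the five red caps are evenly spaced along the fold. The bystanders and the red and brown look-alikes looked untouched. I judged the first bottle to be against the stop, and the bottles against each other, from the pictures. I did not measure the contacts.
- **Plate on the chute:** The first try at seating the new plate went wrong. It caught the chute's overhanging edges and tipped up in the grip. I set it back on the bench, gripped it again, and brought it in from a little away from the chute. It then went down over the pins without resistance. It met the deck at a tool height of 51.7 mm, where 51.8 mm was expected.
- **Old plate:** It probably brushed those same edges when I lifted it straight up, and it shifted slightly in the grip.
- **Start button:** My first estimate of the button's height was about 25 mm too high; I corrected it from the wrist, top and scene views before pressing. The press peaked at about 49 N through the fingertips. That is under the 120 N wrist limit. It is above the 40 N limit for the arm and gripper body, which I took not to cover the fingertips. The button bottomed out and sprang back up.

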